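Lock the lens carrier into the classroom microscope

TASK

Pick up the lens carrier by its orange handle, push it gently straight up into the bayonet mount under the blue microscope barrel, with the handle 60 degrees to the side of the front mark so that the lugs enter, then turn it clockwise (seen from above) until it is locked with the handle pointing along the front mark. Let go and leave it hanging there, level and at rest. Never force it, and leave the specimen dish and the other things on the desk where they are.

Things in the scene. Friction and masses are not known exactly. Their poses are not given: they have to be found in the camera images.
- lens: lens carrier: black round body 56 mm across, 32 mm high; on it a silver spigot 38 mm across with a coned tip 50 mm above the underside and three brass lugs; an orange handle along -x. Origin: centre of the underside; z: its axis, up through the spigot. About 0.16 kg (+-25 percent). Starts standing on the table, spigot up.
- grip (a point): point of the orange handle 95 mm from the lens carrier's axis, 24 mm above its underside, axes as lens: a good place to grip from above, clear of the barrel. The handle is a straight level bar 14 mm wide, 14 mm high, free from 40 to 110 mm from the axis, with a black end cap to 124 mm.
- lugs (a point): on the lens carrier's axis at the lugs' undersides, 39 mm above the underside of the body, axes as lens. Three lugs 120 degrees apart, one exactly opposite the handle (+x): 5 mm thick, 9 mm wide, reaching 25 mm from the axis. The shoulder (top of the black body) is 7 mm below the lugs' undersides.
- stand: microscope stand, fixed. Origin: on the table, under the barrel's axis. White base plate 170 mm wide, 12 mm thick, from x = -60 to 170 mm; steel column 32 mm thick, 287 mm high at x = 135 mm. -x is its front; a white mark on the barrel's dark lower ring shows it.
- barrel (a point): the blue microscope barrel's axis, 65 mm above the nominal mouth, axes as stand. Barrel 60 mm across, 104 mm tall from mouth to top, black clamp collar 74 mm across from 55 to 75 mm above the mouth, black arm back to the column.
- mount (a point): mouth of the bayonet mount in the barrel's lower end, facing down: on its vertical axis, at the NOMINAL height (165 mm above the table), axes as stand. The barrel's focus slide was left anywhere from 18 mm below to 18 mm above nominal and is not measured: find the true height by feel. The slide is stiff (80 N).
- slots (a point): middle of the mount's three shelves (5 mm thick, bore 41 mm; the channel above is 53 mm wide), nominal height. Lugs pass the three 40 degree slots between them only with the handle 60 degrees (+-7) from the front mark, counter-clockwise from above: lens carrier yaw = stand yaw + 1.05 rad, handle to the stand's front and -y side.
- stop (a point): middle of the channel above the shelves, nominal height, axes as stand. A sprung plate meets the spigot's tip 12 mm above the mouth (1.2 N, then 0.5 N per mm); 6 mm higher the shoulder meets the rigid mouth. From there to 2 mm lower the lugs clear the shelves: turn 60 degrees clockwise from above; rigid stops follow 2 to 4 degrees later. Damaged above 20 N at the lugs (4 x grip force).
- dish: clear petri dish, 82 mm across and 14 mm high, with a yellow specimen pad; stands on the stand's base plate under the mount; origin under its centre; a bystander
- bottle: cream bottle with a brown-red cap, 64 mm across, 160 mm high; origin under its centre; a bystander
- pencil_box: open dark blue pencil box, 200 x 70 x 45 mm; origin under its centre; a bystander
- slide_box: green box, 80 x 100 x 35 mm; origin under its centre; a bystander
- spare_ring: clear plastic ring, 48 mm across, 10 mm high; origin under its centre; a bystander
- dust_cap: black round cap, 60 mm across, 16 mm high; origin under its centre; a bystander
- eraser: white eraser, 50 x 22 x 13 mm; origin under its centre; a bystander

How it is judged:
By the outcome, as a careful person would: the job done as asked, in the order asked, and still so for the second after the job is handed in, with the robot touching nothing.
It also fails if it takes over 67 s, if anything falls off the work surface, if the arm or the gripper's body presses on something with over 40 N, if the wrist force passes 120 N, or if a joint passes its speed limit or range.

ROBOT

A 6-joint arm with a two-finger parallel gripper is mounted at the origin on the work surface. World frame = base frame: x ahead of the robot, y to its left, z up, the work surface at z = 0. Lengths are in m, angles in rad, forces in N, time in s.
With the tool pointing down it reaches from about 0.225 to 0.875 m from the base axis. Payload 3.4 kg.
Tool frame: the origin (TCP) lies at the very end of the fingers, on their centre line; the grasp point (between the pads) lies 19 mm behind it; y points along the fingers, x is the direction in which the jaws open and shut, and the axes are right-handed (so a half turn about y gives the same grasp; the last joint's range is limited). The gripper opens to 85 mm and grips with 20 to 120 N. Pads are 22 mm wide; open, the fingers measure 114 mm over their backs; the gripper's body (76 mm by 85 mm) begins 54 mm behind the grasp point. The pads swing forward as they close: fully open they stand 13 mm farther back than shut.
Start: joints at [-1.451, 0.276, 1.505, -0, 1.361, -0.121], TCP at [0.137, -0.558, 0.231] pointing down, gripper open.
Joint ranges: [-2.89, 2.89], [-0.75, 2.08], [0.22, 2.7], [-1.18, 4.32], [0.11, 2.71], [-2.7, 2.7]. Speed limits (rad/s): [2.57, 2.57, 3.14, 3.14, 3.14, 3.14].

INTERFACE

Orientations are given as a unit quaternion [w, x, y, z].
In Python, from station import ctrl, read_camera, camera_params gives the robot as it stands.
- The arm moves only by the tool arm_command, never from a script. Its argument "steps" is a list of rows, each an object of numbers: "jaw": the gripper command: -1 is fully open, 1 is shut, values between are in proportion; "x", "y", "z": the shift along the tool's x, y, z in mm; "wx", "wy", "wz": the turn, a rotation vector about the tool's x, y, z in degrees. In form: [{"jaw": .., "x": .., "y": .., "z": .., "wx": .., "wy": .., "wz": ..}, ...]. A call has exactly 10 rows; each row is the pose to reach, as a shift and turn from the pose commanded when the call began, along the tool's axes at that moment; what a row does not reach only later rows make up. A row lasts 1/12 s, in which the tool goes at most 41.7 mm and 7.16 degrees, less where a joint would pass 70% of its speed; a pose out of reach is approached as far as the arm can. A call with a gripper value outside its range is refused whole. The fingers move at their own pace and stop on an object; "grip_force" is the grip in N (left out, the last holds). Time passes only in rows, so rows that repeat a pose let the fingers close, or fill a call up. It gives the time, the measured TCP pose, the force and the opening at its end, in the units of the state.
- ctrl.get_obs(): the state, without advancing time (a new reading comes with each control period).
- read_camera(name): name is "scene" or "top" or "wrist"; returns the picture (400x640x3 uint8, red, green, blue); there is no depth.
- camera_params(name): a dict with "intrinsics" (3x3 intrinsics, pixels), "cam_to_world" (4x4, takes a point from camera to world coordinates). Camera axes: x right, y up, looking along -z (the intrinsics and any distortion apply to the point x, -y, -z); pixel columns grow to the right and rows downward; lengths in m; the calibration is good to about 2 mm. A picture is of the moment at which its call begins: read the wrist's pose just before it. camera_params takes no time and is no camera call; for the wrist camera it gives the pose at the moment of the call.
- ctrl.sign_off(): hands the job in, once; it reports no verdict.
The state is a dict: "t": time; "joint_pos": joint angles; "qd": joint speeds; "effort": joint torques, N m; "ee_pos": TCP position; "ee_rot": TCP orientation; "contact_force": force on the tool from outside, world axes, zero at the start; "torque": the same for the moment, N m; "gripper_width": opening from 0.0 (shut) to 1.0 (fully open).
Only numpy, scipy, OpenCV 4.12 (cv2) and the standard library are available. Lean on these libraries where they do the work, as an engineer would, in place of code of your own. Each camera call takes 0.05 s, during which the arm holds its last target.

## Working session

There is one attempt and no reset: what is moved stays moved. The work goes in short steps, Python scripts to look and compute and a tool call to move; the robot and the scene stay as the last step left them, time stands still between calls to the robot, and variables do not carry over. Pictures are saved under pics/ and viewed, and the job is handed in when it is done.

Besides the shell and the picture viewer there is one more tool, called after "Emit:" as name(argument=value, ...), one argument or row to a line, values as JSON. arm_command: Moves the arm, as the interface text tells. Its arguments: {"type":"object","properties":{"steps":{"type":"array","items":{"type":"object","properties":{"jaw":{"type":"number"},"x":{"type":"number"},"y":{"type":"number"},"z":{"type":"number"},"wx":{"type":"number"},"wy":{"type":"number"},"wz":{"type":"number"}}}},"grip_force":{"type":"number"}},"required":["steps"]}

```bash
mkdir -p pics; ls; python3 - <<'E'
from station import ctrl, read_camera, camera_params
import cv2
o=ctrl.get_obs()
for k,v in o.items(): print(k,v)
for n in ["scene","top","wrist"]:
    p=camera_params(n); print(n,p)
    im=read_camera(n); cv2.imwrite(f"pics/{n}0.png",im[:,:,::-1])
E
```

```text
pics
t 0.0
joint_pos [-1.45098749e+00  2.76623580e-01  1.50615515e+00 -3.82219460e-05
  1.36071405e+00 -1.20995608e-01]
qd [-0.00161189  0.00081496  0.00054188 -0.00173129 -0.00041526  0.00132726]
effort [ 2.93218793e-03 -4.16761494e+01 -2.45806825e+01  2.72493680e-04
  1.11310792e-02  4.12932621e-07]
ee_pos [ 0.13704666 -0.5578691   0.23041465]
ee_rot [ 0.55690344 -0.55597149  0.43680611 -0.43583791]
contact_force [ 0.22228815 -1.28963738 -0.53005585]
torque [-0.04116584  0.0198802  -0.02472993]
gripper_width 0.9999436892118271
scene {'intrinsics': array([[424.35158985,   0.        , 321.01147631],
       [  0.        , 424.35158985, 195.663503  ],
       [  0.        ,   0.        ,   1.        ]]), 'cam_to_world': array([[-0.76221161, -0.53744466,  0.36081393,  0.97459133],
       [ 0.64725933, -0.64087491,  0.41271627,  0.43680104],
       [ 0.00942444,  0.54811731,  0.83634837,  1.10311801],
       [ 0.        ,  0.        ,  0.        ,  1.        ]])}
top {'intrinsics': array([[382.21311451,   0.        , 313.9872231 ],
       [  0.        , 382.21311451, 204.5741099 ],
       [  0.        ,   0.        ,   1.        ]]), 'cam_to_world': array([[ 0.02643903,  0.99560113, -0.08988535,  0.47922584],
       [-0.99961552,  0.02708247,  0.0059462 , -0.01352036],
       [ 0.00835436,  0.08969358,  0.99593437,  1.19430144],
       [ 0.        ,  0.        ,  0.        ,  1.        ]])}
wrist {'intrinsics': array([[283.32358988,   0.        , 320.71800545],
       [  0.        , 283.32358988, 200.02466723],
       [  0.        ,   0.        ,   1.        ]]), 'cam_to_world': array([[ 2.38452825e-01,  9.34422013e-01,  2.64567103e-01,
         2.05087233e-01],
       [-9.71154071e-01,  2.29393275e-01,  6.51037339e-02,
        -5.40957319e-01],
       [ 1.44448037e-04, -2.72459588e-01,  9.62167216e-01,
         3.73046512e-01],
       [ 0.00000000e+00,  0.00000000e+00,  0.00000000e+00,
         1.00000000e+00]])}
```

View pics/scene0.png

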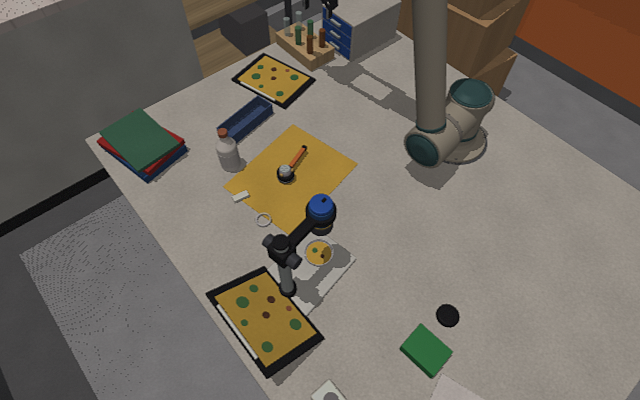

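View pics/top0.png

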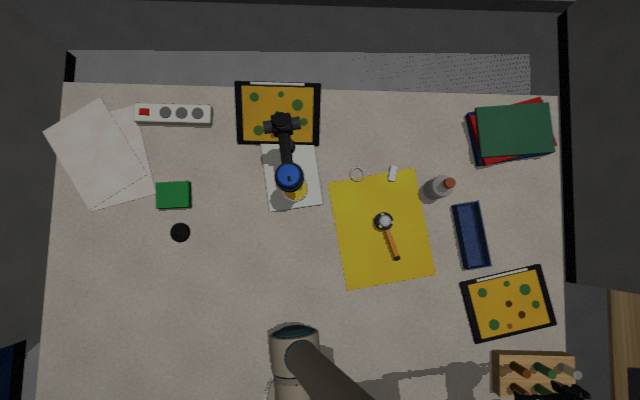

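View pics/wrist0.png

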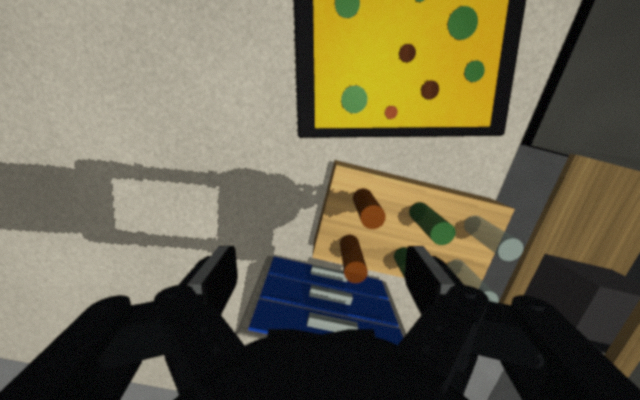

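The top view shows the lens at about (384,221) with the handle end at (397,257), and the barrel at (289,177). I'll zoom in for measurements.

```bash
cat > h.py <<'E'
import numpy as np, cv2
from station import ctrl, read_camera, camera_params
def unproj(n,u,v,z,p=None):
    p=p or camera_params(n); K=p['intrinsics'];T=p['cam_to_world']
    d=T[:3,:3]@np.array([(u-K[0,2])/K[0,0],-(v-K[1,2])/K[1,1],-1]); c=T[:3,3]
    return c+d*(z-c[2])/d[2]
def proj(n,X,p=None):
    p=p or camera_params(n); K=p['intrinsics'];T=p['cam_to_world']
    q=T[:3,:3].T@(np.asarray(X,float)-T[:3,3]); q=np.array([q[0],-q[1],-q[2]])
    r=K@q; return r[:2]/r[2]
def crop(im,u0,v0,u1,v1,s,name):
    cv2.imwrite(name,cv2.resize(im[v0:v1,u0:u1,::-1],None,fx=s,fy=s,interpolation=cv2.INTER_CUBIC))
E
python3 - <<'E'
from h import *
t=cv2.imread('pics/top0.png')[:,:,::-1]; s=cv2.imread('pics/scene0.png')[:,:,::-1]
crop(t,360,200,420,270,8,'pics/a.png'); crop(t,250,100,340,220,5,'pics/b.png'); crop(s,250,180,370,310,4.6,'pics/c.png')
crop(s,260,130,330,200,7,'pics/d.png')
hsv=cv2.cvtColor(np.ascontiguousarray(t),cv2.COLOR_RGB2HSV)
for n in ['a']:
    for (u,v) in [(389,232),(395,252),(384,221)]: print(u,v,t[v,u])
E
```

```text
389 232 [151  99  43]
395 252 [153  95  41]
384 221 [143 143 148]
```

View pics/a.png

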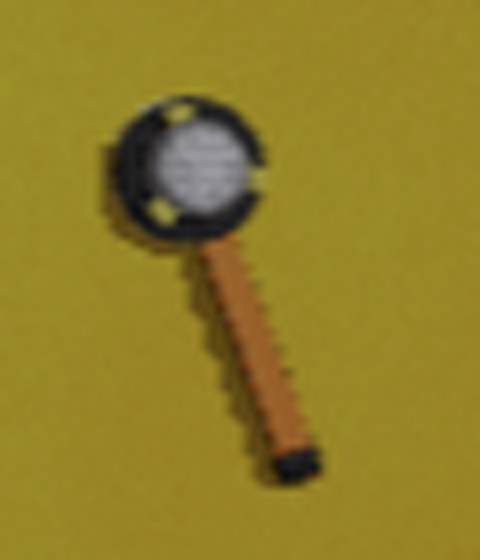

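View pics/b.png

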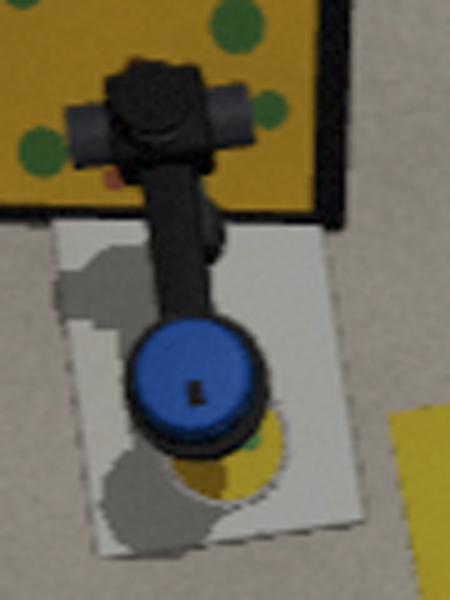

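View pics/c.png

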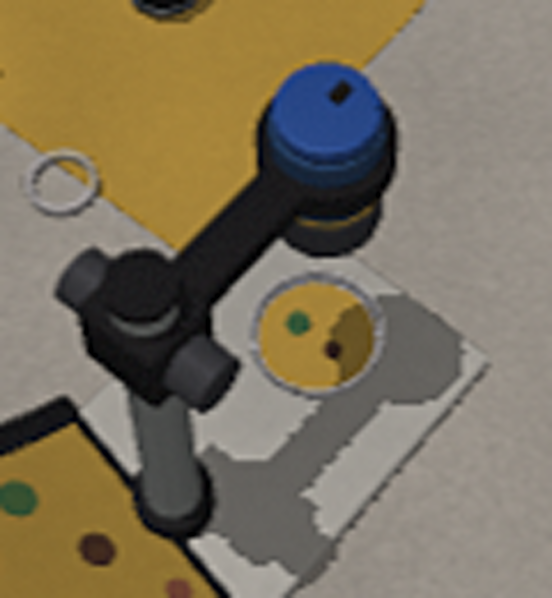

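View pics/d.png

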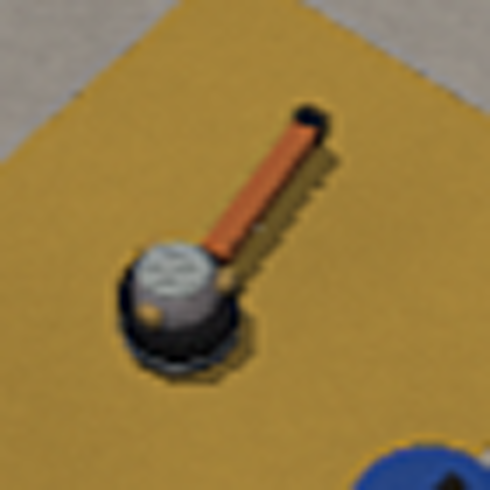

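```bash
python3 - <<'E'
from h import *
from scipy.spatial.transform import Rotation as R
np.set_printoptions(precision=4,suppress=True)
o=ctrl.get_obs();q=o['ee_rot'];M=R.from_quat(np.r_[q[1:],q[0]]).as_matrix();print(M)
p=camera_params('wrist')['cam_to_world'];print('cam in tool',M.T@(p[:3,3]-o['ee_pos']));print(M.T@p[:3,:3])
print('z heading',np.degrees(np.arctan2(M[1,2],M[0,2])),'q1,q6',np.degrees(o['joint_pos'][[0,5]]))
E
```

```text
[[ 0.2385 -0.0002  0.9711]
 [-0.9711  0.0014  0.2385]
 [-0.0014 -1.      0.0001]]
cam in tool [-0.0005 -0.1425  0.0702]
[[ 1.      0.0005 -0.0017]
 [-0.0018  0.2726 -0.9621]
 [-0.      0.9621  0.2726]]
z heading 13.796519561903066 q1,q6 [-83.1373  -6.9335]
```

```bash
cat > fit.py <<'E'
from h import *
from scipy.optimize import least_squares
np.set_printoptions(precision=4,suppress=True)
def c(pt,o,s): return ((pt[0]+.5)/s-.5+o[0],(pt[1]+.5)/s-.5+o[1])
A=lambda *p:c(p,(360,200),8);B=lambda *p:c(p,(250,100),5);C=lambda *p:c(p,(250,180),4.6);D=lambda *p:c(p,(260,130),7)
# lens params x,y,yaw
obs=[('top',A(204,167),(0,0,.05)),('top',A(190,169),(0,0,.032)),('top',A(298,467),(-.117,0,.031)),
('scene',D(173,269),(0,0,.05)),('scene',D(310,120),(-.117,0,.031))]
P={n:camera_params(n) for n in('top','scene')}
def T(pr,l): x,y,a=pr[:3];cs,s=np.cos(a),np.sin(a);return np.array([x+cs*l[0]-s*l[1],y+s*l[0]+cs*l[1],l[2]])
f=lambda pr:np.concatenate([proj(n,T(pr,l),P[n])-uv for n,uv,l in obs])
r=least_squares(f,[.45,-.2,.3]);print('lens',r.x,r.fun.reshape(-1,2))
# stand: x,y,yaw,dz
obs2=[('top',B(100,557),(-.06,.085,.012)),('top',B(365,520),(-.06,-.085,.012)),
('top',B(191,377),(0,0,'t')),('scene',C(326,117),(0,0,'t')),
('scene',C(490,362),(-.06,.085,.012))]
def f2(pr):
    return np.concatenate([proj(n,T(pr,(l[0],l[1],.269+pr[3] if l[2]=='t' else l[2])),P[n])-uv for n,uv,l in obs2])
r=least_squares(f2,[.6,0,.1,0]);print('stand',r.x,r.fun.reshape(-1,2))
E
python3 fit.py
```

```text
lens [ 0.5404 -0.2341  0.3528] [[-0.2227  0.0568]
 [ 0.3871  0.0916]
 [-0.1907 -0.4959]
 [ 0.1867 -0.1331]
 [ 0.067  -0.2019]]
stand [0.6346 0.0458 0.1595 0.0035] [[-1.2351  0.068 ]
 [ 0.1256  0.263 ]
 [ 0.3926 -0.6391]
 [-0.2444  0.1475]
 [ 0.2434 -0.9369]]
```

```bash
cat >> h.py <<'E'
from scipy.spatial.transform import Rotation as R
np.set_printoptions(precision=4,suppress=True)
TAU=12
def toolR(hdeg,tau=TAU):
    h=np.radians(hdeg); z=np.array([np.cos(h),np.sin(h),0]);y=np.array([0,0,-1.]);x=np.cross(y,z)
    return np.c_[x,y,z]@R.from_euler('x',tau,degrees=True).as_matrix()
def cur():
    o=ctrl.get_obs();q=o['ee_rot'];return o,R.from_quat(np.r_[q[1:],q[0]]).as_matrix(),o['ee_pos']
def delta(G,h,tau=TAU,frm=None):
    """G grasp-point world -> shift mm, rotvec deg in tool axes from frm (or measured)"""
    Rt=toolR(h,tau); p=np.asarray(G)+.019*Rt[:,1]
    if frm is None: o,M,c=cur()
    else: M,c=frm
    return np.round((M.T@(p-c))*1000,1),np.round(np.degrees(R.from_matrix(M.T@Rt).as_rotvec()),2)
def state():
    o,M,c=cur(); print('t',round(o['t'],2),'tcp',c,'grasp',c-.019*M[:,1],'F',o['contact_force'],'T',o['torque'],'w',round(o['gripper_width'],3),
      'head',round(np.degrees(np.arctan2(M[1,2],M[0,2])),2),'tilt',round(np.degrees(np.arctan2(M[2,2],-M[2,1])),2)*-1,'xz',round(M[2,0],4),'q',o['joint_pos'])
E
python3 -c "
from h import *
state();print(delta((.451,-.267,.13),20.2))"
```

```text
t 0.15 tcp [ 0.1371 -0.558   0.2306] grasp [ 0.1371 -0.5581  0.2496] F [-0.3509 -0.3327  0.0801] T [ 0.005   0.0486 -0.0437] w 1.001 head 13.8 tilt -0.01 xz -0.0014 q [-1.451   0.2765  1.5058 -0.      1.3607 -0.121 ]
(array([-208. ,  119.6,  378.2]), array([11.97, -6.39,  0.59]))
```

Emit:
arm_command(
  steps=[
    {"jaw": -1, "x": -208, "y": 119.6, "z": 378.2, "wx": 12, "wy": -6.4, "wz": 0.6},
    {"jaw": -1, "x": -208, "y": 119.6, "z": 378.2, "wx": 12, "wy": -6.4, "wz": 0.6},
    {"jaw": -1, "x": -208, "y": 119.6, "z": 378.2, "wx": 12, "wy": -6.4, "wz": 0.6},
    {"jaw": -1, "x": -208, "y": 119.6, "z": 378.2, "wx": 12, "wy": -6.4, "wz": 0.6},
    {"jaw": -1, "x": -208, "y": 119.6, "z": 378.2, "wx": 12, "wy": -6.4, "wz": 0.6},
    {"jaw": -1, "x": -208, "y": 119.6, "z": 378.2, "wx": 12, "wy": -6.4, "wz": 0.6},
    {"jaw": -1, "x": -208, "y": 119.6, "z": 378.2, "wx": 12, "wy": -6.4, "wz": 0.6},
    {"jaw": -1, "x": -208, "y": 119.6, "z": 378.2, "wx": 12, "wy": -6.4, "wz": 0.6},
    {"jaw": -1, "x": -208, "y": 119.6, "z": 378.2, "wx": 12, "wy": -6.4, "wz": 0.6},
    {"jaw": -1, "x": -208, "y": 119.6, "z": 378.2, "wx": 12, "wy": -6.4, "wz": 0.6},
  ],
)

```text
t: 0.98
ee_pos: [0.4336, -0.285, 0.1195]
ee_rot: [0.637, -0.516, 0.36, -0.445]
contact_force: [0.7, -0.2, -0.3]
gripper_width: 0.999
```

```bash
sed -i "s/,2)\*-1,'xz'/,2),'xz'/" h.py; python3 - <<'E'
from h import *
import pickle
for i in range(4): im=read_camera('wrist')
state()
p=camera_params('wrist'); im=read_camera('wrist'); cv2.imwrite('pics/w1.png',im[:,:,::-1]); pickle.dump(p,open('w1.pkl','wb'));state()
E
```

```text
t 1.18 tcp [ 0.433  -0.2854  0.1195] grasp [ 0.4293 -0.2867  0.1381] F [ 0.2782  0.5894 -0.1129] T [-0.0759  0.098  -0.0259] w 1.0 head 20.41 tilt 11.96 xz 0.0005 q [-0.8562  0.2347  1.8907  0.2397  0.9553  0.2255]
t 1.23 tcp [ 0.4326 -0.2868  0.12  ] grasp [ 0.4289 -0.2881  0.1386] F [-0.3567  0.002   0.3978] T [-0.0869  0.0663 -0.0065] w 1.001 head 20.3 tilt 11.97 xz 0.0017 q [-0.8584  0.2343  1.8899  0.2395  0.9552  0.2255]
```

View pics/w1.png

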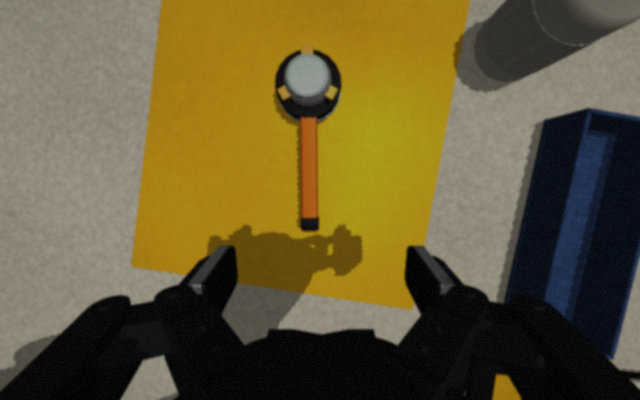

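The lens is at (307,85) in the wrist view with the handle running straight down to the cap at (310,224), well between the fingers. The next step is to measure the handle line.

```bash
cat > lensw.py <<'E'
from h import *
import pickle,sys
def lens(im,p,zo=.031):
    hsv=cv2.cvtColor(np.ascontiguousarray(im),cv2.COLOR_RGB2HSV)
    m=((hsv[...,0]>=5)&(hsv[...,0]<=15)&(hsv[...,1]>140)&(hsv[...,2]>70)).astype(np.uint8)
    n,l,s,c=cv2.connectedComponentsWithStats(m); i=1+np.argmax(s[1:,4]); v,u=np.nonzero(l==i)
    print('orange area',s[i])
    # per-row centre of handle
    rows=np.unique(v); pts=[((u[v==r].min()+u[v==r].max())/2,r) for r in rows[4:-4]]
    W=np.array([unproj('wrist',a,b,zo,p)[:2] for a,b in pts])
    q=W.mean(0); d=np.linalg.svd(W-q)[2][0]
    if d[0]<0:d=-d
    e0=unproj('wrist',u[v==rows[0]].mean(),rows[0]-.5,zo,p)[:2]; e1=unproj('wrist',u[v==rows[-1]].mean(),rows[-1]+.5,zo,p)[:2]
    return q,d,e0,e1
if __name__=='__main__':
    im=cv2.imread('pics/w1.png')[:,:,::-1]; p=pickle.load(open('w1.pkl','rb'))
    q,d,e0,e1=lens(im,p); print(q,np.degrees(np.arctan2(d[1],d[0])),e0,e1,np.linalg.norm(e0-e1))
    c110=e1; axis=e1+d*.11*1; print('axis from end',axis,'grip',e1+d*.015)
    print('spigot',unproj('wrist',307.5,75,.05,p)); crop(im,250,30,370,250,2.7,'pics/w1c.png')
E
python3 lensw.py
```

```text
orange area [ 300  117   18  102 1591]
[ 0.4765 -0.2582] 20.887558852096475 [ 0.5167 -0.2434] [ 0.4359 -0.2737] 0.08629274327147883
axis from end [ 0.5386 -0.2345] grip [ 0.4499 -0.2683]
spigot [ 0.542  -0.2341  0.05  ]
```

View pics/w1c.png

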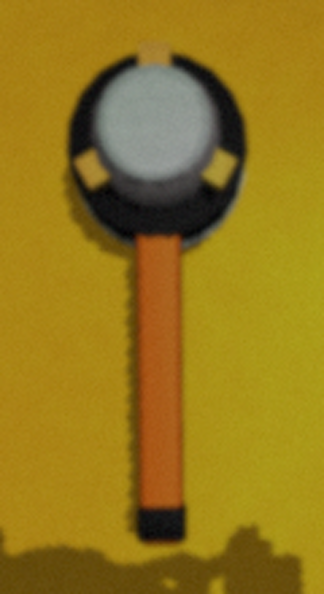

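```bash
python3 -c "
from h import *
state();print(delta((.4516,-.2676,.09),20.7));print(delta((.4516,-.2676,.026),20.7))"
```

```text
t 1.23 tcp [ 0.4326 -0.2868  0.12  ] grasp [ 0.4289 -0.2881  0.1386] F [-0.3567  0.002   0.3978] T [-0.0869  0.0663 -0.0065] w 1.001 head 20.3 tilt 11.97 xz 0.0017 q [-0.8584  0.2343  1.8899  0.2395  0.9552  0.2255]
(array([-11.5,  53.4,  17.7]), array([ 0.03, -0.39,  0.18]))
(array([-11.6, 116. ,   4.4]), array([ 0.03, -0.39,  0.18]))
```

Emit:
arm_command(
  steps=[
    {"jaw": -1, "x": -6, "y": 27, "z": 9, "wy": -0.4},
    {"jaw": -1, "x": -11.5, "y": 53, "z": 17.7, "wy": -0.4},
    {"jaw": -1, "x": -11.5, "y": 53, "z": 17.7, "wy": -0.4},
    {"jaw": -1, "x": -11.5, "y": 68, "z": 14.5, "wy": -0.4},
    {"jaw": -1, "x": -11.5, "y": 84, "z": 11.1, "wy": -0.4},
    {"jaw": -1, "x": -11.5, "y": 100, "z": 7.8, "wy": -0.4},
    {"jaw": -1, "x": -11.5, "y": 111, "z": 5.5, "wy": -0.4},
    {"jaw": -1, "x": -11.5, "y": 115, "z": 4.5, "wy": -0.4},
    {"jaw": -1, "x": -11.5, "y": 115, "z": 4.5, "wy": -0.4},
    {"jaw": -1, "x": -11.5, "y": 115, "z": 4.5, "wy": -0.4},
  ],
)

```text
$.steps[0]: bad value
```

```bash
python3 - <<'E'
from h import *
state()
im=read_camera('wrist'); cv2.imwrite('pics/w2.png',im[:,:,::-1]);state()
print(delta((.4516,-.2676,.026),20.7))
E
```

```text
t 1.23 tcp [ 0.4326 -0.2868  0.12  ] grasp [ 0.4289 -0.2881  0.1386] F [-0.3567  0.002   0.3978] T [-0.0869  0.0663 -0.0065] w 1.001 head 20.3 tilt 11.97 xz 0.0017 q [-0.8584  0.2343  1.8899  0.2395  0.9552  0.2255]
t 1.28 tcp [ 0.4324 -0.2875  0.1203] grasp [ 0.4287 -0.2889  0.1388] F [-0.7089 -0.3813  0.038 ] T [-0.0762  0.1435 -0.0298] w 0.998 head 20.22 tilt 11.99 xz 0.0022 q [-0.8599  0.2341  1.8896  0.2396  0.9552  0.2256]
(array([-12.4, 116.3,   4.8]), array([ 0.01, -0.47,  0.23]))
```

View pics/w2.png

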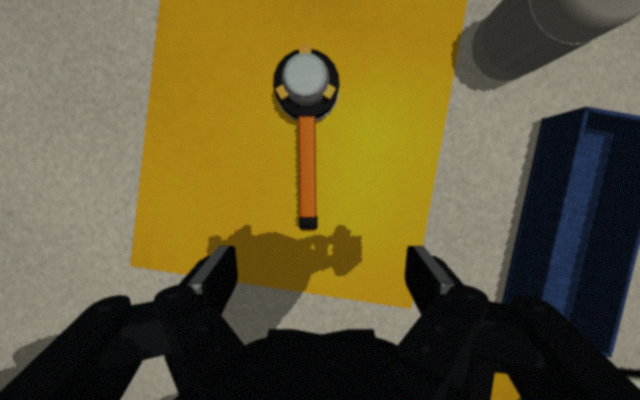

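All fields are required in each row, so the call was refused and nothing moved. Resending it complete.

Emit:
arm_command(
  steps=[
    {"jaw": -1, "x": -6, "y": 27, "z": 9, "wx": 0, "wy": -0.4, "wz": 0},
    {"jaw": -1, "x": -12, "y": 53, "z": 17.7, "wx": 0, "wy": -0.4, "wz": 0},
    {"jaw": -1, "x": -12, "y": 53, "z": 17.7, "wx": 0, "wy": -0.4, "wz": 0},
    {"jaw": -1, "x": -12, "y": 68, "z": 14.5, "wx": 0, "wy": -0.4, "wz": 0},
    {"jaw": -1, "x": -12, "y": 84, "z": 11.1, "wx": 0, "wy": -0.4, "wz": 0},
    {"jaw": -1, "x": -12, "y": 100, "z": 7.8, "wx": 0, "wy": -0.4, "wz": 0},
    {"jaw": -1, "x": -12, "y": 111, "z": 5.5, "wx": 0, "wy": -0.4, "wz": 0},
    {"jaw": -1, "x": -12, "y": 115, "z": 4.5, "wx": 0, "wy": -0.4, "wz": 0},
    {"jaw": -1, "x": -12, "y": 115, "z": 4.5, "wx": 0, "wy": -0.4, "wz": 0},
    {"jaw": -1, "x": -12, "y": 115, "z": 4.5, "wx": 0, "wy": -0.4, "wz": 0},
  ],
)

```text
t: 2.12
ee_pos: [0.4551, -0.2672, 0.0093]
ee_rot: [0.638, -0.518, 0.357, -0.444]
contact_force: [0.6, -1.2, 0.0]
gripper_width: 1.0
```

```bash
python3 - <<'E'
from h import *
state()
im=read_camera('wrist'); cv2.imwrite('pics/w3.png',im[:,:,::-1]);state()
print(delta((.4516,-.2676,.026),20.7))
E
```

```text
t 2.12 tcp [ 0.4551 -0.2672  0.0093] grasp [ 0.4514 -0.2685  0.0278] F [ 0.5843 -1.1637  0.0407] T [-0.0319  0.0438  0.032 ] w 1.0 head 20.56 tilt 12.03 xz 0.004 q [-0.796   0.3912  2.0167  0.3103  0.6676  0.1782]
t 2.17 tcp [ 0.4554 -0.2671  0.0095] grasp [ 0.4517 -0.2684  0.0281] F [ 0.9594 -0.5406  0.2277] T [-0.0537  0.0705 -0.0035] w 1.0 head 20.59 tilt 12.05 xz 0.0047 q [-0.7956  0.3908  2.0165  0.3104  0.6675  0.1782]
(array([-0.9,  2.1, -0.2]), array([-0.05, -0.11,  0.3 ]))
```

View pics/w3.png

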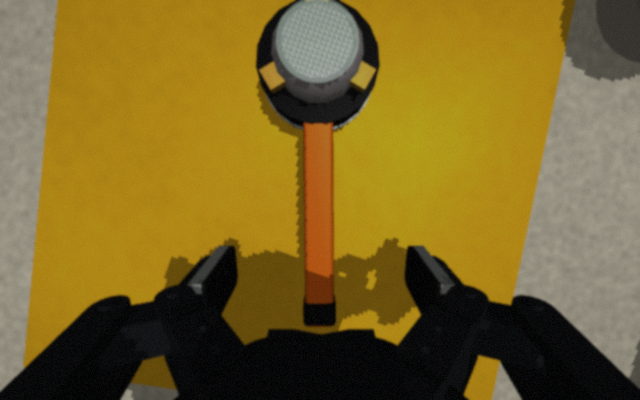

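Emit:
arm_command(
  steps=[
    {"jaw": -1, "x": -0.9, "y": 1.5, "z": 0, "wx": 0, "wy": 0, "wz": 0.3},
    {"jaw": -1, "x": -0.9, "y": 1.5, "z": 0, "wx": 0, "wy": 0, "wz": 0.3},
    {"jaw": 1, "x": -0.9, "y": 1.5, "z": 0, "wx": 0, "wy": 0, "wz": 0.3},
    {"jaw": 1, "x": -0.9, "y": 1.5, "z": 0, "wx": 0, "wy": 0, "wz": 0.3},
    {"jaw": 1, "x": -0.9, "y": 1.5, "z": 0, "wx": 0, "wy": 0, "wz": 0.3},
    {"jaw": 1, "x": -0.9, "y": 1.5, "z": 0, "wx": 0, "wy": 0, "wz": 0.3},
    {"jaw": 1, "x": -0.9, "y": 1.5, "z": 0, "wx": 0, "wy": 0, "wz": 0.3},
    {"jaw": 1, "x": -0.9, "y": 1.5, "z": 0, "wx": 0, "wy": 0, "wz": 0.3},
    {"jaw": 1, "x": -0.9, "y": 1.5, "z": 0, "wx": 0, "wy": 0, "wz": 0.3},
    {"jaw": 1, "x": -0.9, "y": 1.5, "z": 0, "wx": 0, "wy": 0, "wz": 0.3},
  ],
  grip_force=80,
)

```text
t: 3.0
ee_pos: [0.4552, -0.2648, 0.0071]
ee_rot: [0.64, -0.517, 0.359, -0.442]
contact_force: [-0.4, 0.3, -0.0]
gripper_width: 0.142
```

```bash
python3 - <<'E'
from h import *
import pickle
state()
p=camera_params('wrist');im=read_camera('wrist'); cv2.imwrite('pics/w4.png',im[:,:,::-1]);pickle.dump(p,open('w4.pkl','wb'));state()
E
```

```text
t 3.0 tcp [ 0.4552 -0.2648  0.0071] grasp [ 0.4515 -0.2662  0.0257] F [-0.3927  0.3458 -0.0472] T [-0.0061  0.0803 -0.0134] w 0.142 head 20.64 tilt 12.01 xz -0.0022 q [-0.7942  0.3954  2.0172  0.3133  0.6693  0.1754]
t 3.05 tcp [ 0.4552 -0.2648  0.0071] grasp [ 0.4515 -0.2662  0.0257] F [-0.0673 -0.8218  0.5012] T [-0.0058 -0.0025  0.0305] w 0.149 head 20.63 tilt 12.01 xz -0.0022 q [-0.7942  0.3954  2.0173  0.3134  0.6693  0.1754]
```

View pics/w4.png

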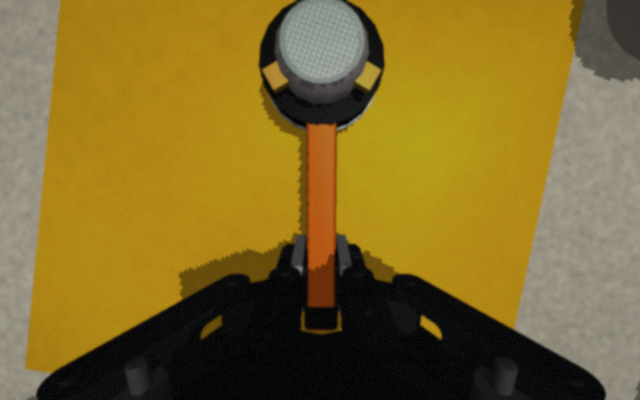

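```bash
python3 - <<'E'
from h import *
import pickle
p=pickle.load(open('w4.pkl','rb')); im=cv2.imread('pics/w4.png')[:,:,::-1]
crop(im,250,0,390,140,4.2,'pics/w4c.png')
o,M,c=cur(); L=np.array([.5405,-.2342])
for (u,v,z) in [(321.3,40.5,.05),(276,76,.044),(368,77,.044)]:
    X=unproj('wrist',u,v,z,p); print(X, 'tool rel grasp', M.T@(X-(c-.019*M[:,1])))
d=np.array([np.cos(np.radians(20.65)),np.sin(np.radians(20.65))]); g=(c-.019*M[:,1])[:2]
print('pred axis if 95:',g+.095*d)
for yaw in(20.2,20.65,21.1):
    for ax in [(.5405,-.2342)]: 
        print([proj('wrist',(ax[0]+r*np.cos(np.radians(yaw+a)),ax[1]+r*np.sin(np.radians(yaw+a)),z),p).round(1) for r,a,z in((0,0,.05),(.0205,120,.044),(.0205,-120,.044),(.110,180,.031))])
E
```

```text
[ 0.5414 -0.2324  0.05  ] tool rel grasp [ 0.     -0.0038  0.099 ]
[ 0.5248 -0.2193  0.044 ] tool rel grasp [-0.0181 -0.0002  0.0871]
[ 0.5374 -0.254   0.044 ] tool rel grasp [ 0.0188 -0.0003  0.0867]
pred axis if 95: [ 0.5404 -0.2327]
[array([324.8,  44.4]), array([280.2,  77.6]), array([368.5,  78.4]), array([322.1, 305.3])]
[array([324.8,  44.4]), array([280.4,  78. ]), array([368.7,  78. ]), array([324. , 305.3])]
[array([324.8,  44.4]), array([280.6,  78.3]), array([368.9,  77.6]), array([325.8, 305.3])]
```

View pics/w4c.png

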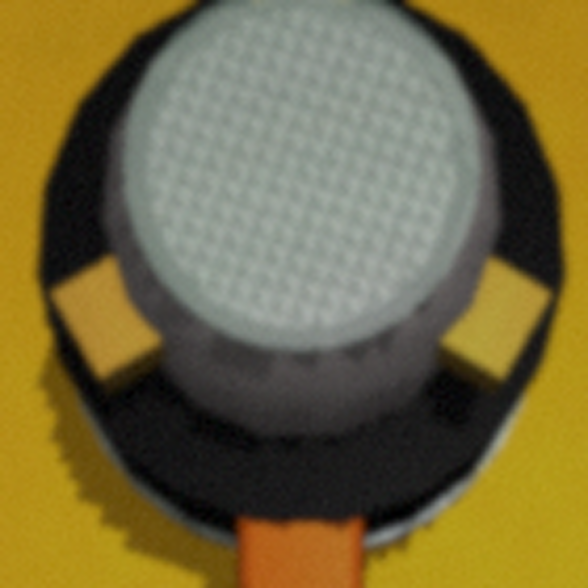

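```bash
python3 -c "
from h import *
import numpy as np
for G,h in [((.4515,-.2662,.10),20.6),((.4515,-.2662,.22),20.6),((.527,.0015,.345),69)]: print(delta(G,h))
o,M,c=cur(); print(np.round(M.T@np.array([0,0,100]),1))"
```

```text
(array([ -0.2, -72.7,  15.5]), array([-0.01,  0.03, -0.14]))
(array([  -0.4, -190.1,   40.5]), array([-0.01,  0.03, -0.14]))
(array([-227.5, -277.8,  226.6]), array([ -0.07, -47.31,   9.94]))
[ -0.2 -97.8  20.8]
```

Emit:
arm_command(
  steps=[
    {"jaw": 1, "x": 0, "y": -3, "z": 0.6, "wx": 0, "wy": 0, "wz": 0},
    {"jaw": 1, "x": 0, "y": -12, "z": 2.6, "wx": 0, "wy": 0, "wz": 0},
    {"jaw": 1, "x": 0, "y": -27, "z": 5.7, "wx": 0, "wy": 0, "wz": 0},
    {"jaw": 1, "x": 0, "y": -47, "z": 10, "wx": 0, "wy": 0, "wz": 0},
    {"jaw": 1, "x": 0, "y": -69, "z": 14.7, "wx": 0, "wy": 0, "wz": 0},
    {"jaw": 1, "x": 0, "y": -92, "z": 19.6, "wx": 0, "wy": 0, "wz": 0},
    {"jaw": 1, "x": 0, "y": -115, "z": 24.5, "wx": 0, "wy": 0, "wz": 0},
    {"jaw": 1, "x": 0, "y": -138, "z": 29.4, "wx": 0, "wy": 0, "wz": 0},
    {"jaw": 1, "x": 0, "y": -158, "z": 33.6, "wx": 0, "wy": 0, "wz": 0},
    {"jaw": 1, "x": 0, "y": -170, "z": 36.2, "wx": 0, "wy": 0, "wz": 0},
  ],
)

```text
t: 3.88
ee_pos: [0.4556, -0.2657, 0.1839]
ee_rot: [0.639, -0.517, 0.357, -0.443]
contact_force: [1.0, 0.4, -0.5]
gripper_width: 0.146
```

```bash
python3 - <<'E'
from h import *
import pickle
p=camera_params('wrist');im=read_camera('wrist'); cv2.imwrite('pics/w5.png',im[:,:,::-1]);state()
print(delta((.527,.0015,.345),69))
E
```

```text
t 3.93 tcp [ 0.4566 -0.2664  0.1856] grasp [ 0.4529 -0.2678  0.2042] F [ 0.9298 -0.8929 -0.0907] T [-0.1348  0.2358  0.0057] w 0.148 head 20.71 tilt 12.17 xz 0.0043 q [-0.7944  0.1763  1.7815  0.2159  1.1025  0.3255]
(array([-228.2, -104.3,  189.2]), array([ -0.06, -47.22,  10.35]))
```

View pics/w5.png

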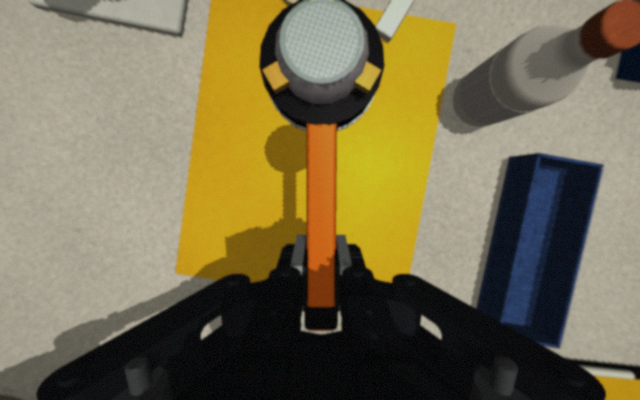

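Emit:
arm_command(
  steps=[
    {"jaw": 1, "x": -11, "y": -8, "z": 9, "wx": 0, "wy": -2, "wz": 0.4},
    {"jaw": 1, "x": -30, "y": -22, "z": 25, "wx": 0, "wy": -6, "wz": 1.3},
    {"jaw": 1, "x": -55, "y": -36, "z": 45, "wx": 0, "wy": -11, "wz": 2.4},
    {"jaw": 1, "x": -83, "y": -52, "z": 69, "wx": 0, "wy": -17, "wz": 3.7},
    {"jaw": 1, "x": -114, "y": -68, "z": 94, "wx": 0, "wy": -23.6, "wz": 5.2},
    {"jaw": 1, "x": -145, "y": -80, "z": 120, "wx": 0, "wy": -30, "wz": 6.6},
    {"jaw": 1, "x": -174, "y": -90, "z": 144, "wx": 0, "wy": -36, "wz": 7.9},
    {"jaw": 1, "x": -200, "y": -98, "z": 166, "wx": 0, "wy": -41.5, "wz": 9.1},
    {"jaw": 1, "x": -219, "y": -103, "z": 182, "wx": 0, "wy": -45.5, "wz": 9.9},
    {"jaw": 1, "x": -228, "y": -104, "z": 189, "wx": 0, "wy": -47.2, "wz": 10.3},
  ],
)

```text
t: 4.77
ee_pos: [0.5281, 0.0091, 0.3235]
ee_rot: [0.767, -0.617, 0.114, -0.138]
contact_force: [-0.1, 0.0, -1.4]
gripper_width: 0.147
```

```bash
python3 - <<'E'
from h import *
import pickle
for i in range(3): read_camera('wrist')
state()
p=camera_params('wrist');im=read_camera('wrist'); cv2.imwrite('pics/w6.png',im[:,:,::-1]);state();pickle.dump(p,open('w6.pkl','wb'))
im=read_camera('scene'); cv2.imwrite('pics/s6.png',im[:,:,::-1])
E
```

```text
t 4.92 tcp [0.5269 0.006  0.3214] grasp [0.5256 0.0022 0.34  ] F [ 0.3999 -1.1596 -1.6535] T [-0.2861  0.1497  0.0174] w 0.149 head 68.97 tilt 12.12 xz -0.0075 q [-0.269   0.1345  1.4903  0.2117  1.5051  0.0846]
t 4.97 tcp [0.5267 0.0052 0.3212] grasp [0.5254 0.0014 0.3398] F [-0.0238 -0.4069 -2.2741] T [-0.2985  0.1752 -0.0354] w 0.143 head 68.87 tilt 12.1 xz -0.0078 q [-0.2705  0.1344  1.4909  0.2114  1.505   0.0846]
```

View pics/w6.png

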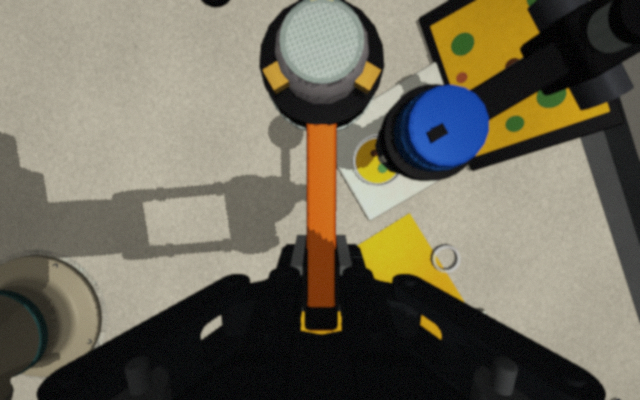

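View pics/s6.png

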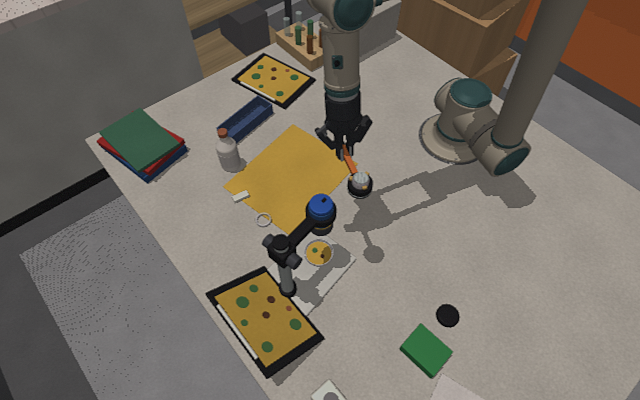

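```bash
python3 - <<'E'
from h import *
import pickle
im=cv2.imread('pics/w6.png')[:,:,::-1];p=pickle.load(open('w6.pkl','rb'))
crop(im,330,40,510,230,3.1,'pics/w6c.png')
hsv=cv2.cvtColor(np.ascontiguousarray(im),cv2.COLOR_RGB2HSV)
m=((hsv[...,0]>100)&(hsv[...,0]<125)&(hsv[...,1]>150)&(hsv[...,2]>120)).astype(np.uint8); m[:60]=0;m[200:]=0
m=cv2.morphologyEx(m,cv2.MORPH_CLOSE,np.ones((15,15)))
cs=max(cv2.findContours(m,cv2.RETR_EXTERNAL,cv2.CHAIN_APPROX_NONE)[0],key=cv2.contourArea)
h=cv2.convexHull(cs)
print(cv2.fitEllipse(cs),cv2.minEnclosingCircle(cs),cv2.boundingRect(cs))
(u,v),_,_=cv2.fitEllipse(cs)
for z in(.255,.269,.2725,.28): print(z,unproj('wrist',u,v,z,p)[:2], p['cam_to_world'][:3,3])
E
```

```text
((448.0397644042969, 125.21006774902344), (77.4395980834961, 80.39945220947266), 31.6090087890625) ((448.622802734375, 125.55447387695312), 40.67000961303711) (409, 85, 79, 81)
0.255 [0.6471 0.0471] [0.5422 0.0415 0.4753]
0.269 [0.6404 0.0467] [0.5422 0.0415 0.4753]
0.2725 [0.6387 0.0466] [0.5422 0.0415 0.4753]
0.28 [0.6352 0.0465] [0.5422 0.0415 0.4753]
```

View pics/w6c.png

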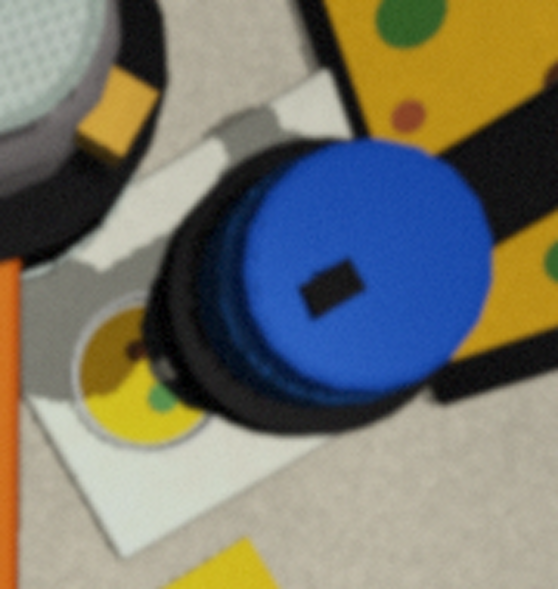

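```bash
cat > blue.py <<'E'
from h import *
import pickle
from scipy.optimize import least_squares
def bl(im,box):
    hsv=cv2.cvtColor(np.ascontiguousarray(im),cv2.COLOR_RGB2HSV)
    m=((hsv[...,0]>100)&(hsv[...,0]<125)&(hsv[...,1]>150)&(hsv[...,2]>120)).astype(np.uint8)
    k=np.zeros_like(m);k[box[1]:box[3],box[0]:box[2]]=1;m*=k
    m=cv2.morphologyEx(m,cv2.MORPH_CLOSE,np.ones((9,9)))
    cs=max(cv2.findContours(m,cv2.RETR_EXTERNAL,cv2.CHAIN_APPROX_NONE)[0],key=cv2.contourArea)
    return cv2.fitEllipse(cs)
if __name__=='__main__':
    V=[('top',cv2.imread('pics/top0.png')[:,:,::-1],camera_params('top'),(260,150,320,200)),
    ('scene',cv2.imread('pics/scene0.png')[:,:,::-1],camera_params('scene'),(300,185,345,222)),
    ('wrist',cv2.imread('pics/w6.png')[:,:,::-1],pickle.load(open('w6.pkl','rb')),(400,70,500,180))]
    E=[bl(im,b) for _,im,_,b in V]
    for e in E: print(e)
    def circ(X,p):
        c=np.array([proj('x',X+.03*np.array([np.cos(a),np.sin(a),0]),p) for a in np.linspace(0,2*np.pi,60)])
        (u,v),s,_=cv2.fitEllipse(c.astype(np.float32)); return np.array([u,v]),np.mean(s)
    for sel in([0,1],[0,2],[1,2],[0,1,2]):
        def f(X):
            o=[]
            for i in sel:
                c,s=circ(X,V[i][2]); o+=list((c-np.array(E[i][0]))*(1 if i<2 else .4)) 
            return np.array(o)
        r=least_squares(f,[.635,.046,.27],diff_step=1e-3); print(sel,r.x,r.fun, [ (circ(r.x,V[i][2])[1].round(1),np.mean(E[i][1]).round(1)) for i in sel])
E
python3 blue.py
```

```text
((288.1225891113281, 174.10385131835938), (19.89219856262207, 20.325925827026367), 50.422630310058594)
((320.50543212890625, 203.30650329589844), (18.220483779907227, 21.69167709350586), 85.93291473388672)
((448.0397644042969, 125.21006774902344), (77.4395980834961, 80.39945220947266), 31.6090087890625)
[0, 1] [0.6339 0.0456 0.2805] [-0.0488  0.043  -0.0609 -0.0087] [(np.float64(24.7), np.float64(20.1)), (np.float64(24.2), np.float64(20.0))]
[0, 2] [0.6337 0.0458 0.2828] [-0.2237 -0.0368  0.0369  0.1514] [(np.float64(24.8), np.float64(20.1)), (np.float64(90.7), np.float64(78.9))]
[1, 2] [0.6343 0.0462 0.2816] [-0.0194 -0.0085 -0.0113 -0.0101] [(np.float64(24.2), np.float64(20.0)), (np.float64(90.1), np.float64(78.9))]
[0, 1, 2] [0.6342 0.046  0.2815] [-0.2297 -0.1518 -0.0461 -0.0609 -0.0534  0.1367] [(np.float64(24.7), np.float64(20.1)), (np.float64(24.2), np.float64(20.0)), (np.float64(90.1), np.float64(78.9))]
```

```bash
python3 - <<'E'
from h import *
import pickle
p=pickle.load(open('w6.pkl','rb'));w=lambda a,b:unproj('wrist',(a+.5)/3.1-.5+330,(b+.5)/3.1-.5+40,.012,p)
t=lambda a,b:unproj('top',(a+.5)/5-.5+250,(b+.5)/5-.5+100,.012)
def ang(a,b,off): d=b-a; print(np.degrees(np.arctan2(d[1],d[0]))+off,a[:2],b[:2])
ang(w(125,557),w(330,437),0); ang(w(130,185),w(327,70),0); ang(w(28,400),w(125,557),90)
ang(t(100,557),t(365,520),90); ang(t(365,520),t(322,225),0); ang(t(100,557),t(55,225),0)
for y in (8.5,9.1):
  c,s=np.cos(np.radians(y)),np.sin(np.radians(y)); print(y,'front corners',[ (.6342-.06*c-b*s, .046-.06*s+b*c) for b in(.085,-.085)])
E
```

```text
9.796785037096205 [ 0.5929 -0.0449] [ 0.7154 -0.0238]
8.92546288608278 [0.6623 0.1354] [0.7761 0.1533]
11.054542514806627 [0.5742 0.051 ] [ 0.5929 -0.0449]
9.536525161767003 [0.5622 0.1164] [ 0.5897 -0.0473]
9.662660428464056 [ 0.5897 -0.0473] [ 0.7756 -0.0156]
9.79314646444896 [0.5622 0.1164] [0.7708 0.1524]
8.5 front corners [(np.float64(0.5622952482522681), np.float64(0.1211977837179863)), (np.float64(0.5874228481443018), np.float64(-0.04693491305353957))]
9.1 front corners [(np.float64(0.5615117358783142), np.float64(0.12044068953855847)), (np.float64(0.5883986073115763), np.float64(-0.04741965760909648))]
```

Three cameras agree: barrel axis at (0.634, 0.046), top at 0.2815, so the mouth is near 0.1775, and stand yaw is about 9.5°. I'll go down and aside first, then move in underneath.

```bash
cat >> h.py <<'E'
MNT=np.array([.6342,.0460]); LA=.0955; GZ=.0257
def lensG(P,h,under):
    d=np.array([np.cos(np.radians(h)),np.sin(np.radians(h))]); g=np.asarray(P)-LA*d
    return np.r_[g,under+GZ]
def lensnow():
    o,M,c=cur(); g=c-.019*M[:,1]; h=np.arctan2(M[1,2],M[0,2]); d=np.array([np.cos(h),np.sin(h)])
    return g[:2]+LA*d, g[2]-GZ, np.degrees(h)
def ls():
    P,z,h=lensnow(); o,M,c=cur(); print('t %.2f lens-mount mm %s  tip z %.1f  head %.2f tilt %.2f roll %.2f F %s T %s w %.3f'%(o['t'],((P-MNT)*1000).round(1),(z+.05)*1000,h,np.degrees(np.arctan2(M[2,2],-M[2,1])),np.degrees(M[2,0]),o['contact_force'].round(2),o['torque'].round(3),o['gripper_width']))
E
python3 -c "
from h import *
state();ls()
print(delta((.52,-.09,.117),69.5))
print(delta(lensG(MNT,69.5,.0913),69.5,frm=(toolR(69.5),np.array((.52,-.09,.117))+.019*toolR(69.5)[:,1])))
"
```

```text
t 5.02 tcp [0.5267 0.0047 0.3212] grasp [0.5254 0.0009 0.3398] F [-0.1607  0.9413 -2.3148] T [-0.2928  0.0984  0.071 ] w 0.146 head 68.81 tilt 12.12 xz -0.0078 q [-0.2716  0.1343  1.491   0.2117  1.5049  0.0846]
t 5.02 lens-mount mm [-74.3  44. ]  tip z 364.1  head 68.81 tilt 12.12 roll -0.45 F [-0.16  0.94 -2.31] T [-0.293  0.098  0.071] w 0.146
(array([  29.6,  199.4, -131.6]), array([-0.12, -0.67, -0.31]))
(array([59.3, 14.9, 70.3]), array([0., 0., 0.]))
```

Emit:
arm_command(
  steps=[
    {"jaw": 1, "x": 1.5, "y": 8, "z": -5, "wx": 0, "wy": 0, "wz": 0},
    {"jaw": 1, "x": 4, "y": 26, "z": -17, "wx": 0, "wy": -0.2, "wz": -0.1},
    {"jaw": 1, "x": 8, "y": 52, "z": -34, "wx": 0, "wy": -0.3, "wz": -0.1},
    {"jaw": 1, "x": 12, "y": 81, "z": -53, "wx": 0, "wy": -0.4, "wz": -0.2},
    {"jaw": 1, "x": 16, "y": 110, "z": -72, "wx": 0, "wy": -0.5, "wz": -0.2},
    {"jaw": 1, "x": 21, "y": 139, "z": -92, "wx": -0.1, "wy": -0.6, "wz": -0.3},
    {"jaw": 1, "x": 25, "y": 166, "z": -110, "wx": -0.1, "wy": -0.7, "wz": -0.3},
    {"jaw": 1, "x": 28, "y": 186, "z": -123, "wx": -0.1, "wy": -0.7, "wz": -0.3},
    {"jaw": 1, "x": 29.5, "y": 196, "z": -129.5, "wx": -0.1, "wy": -0.7, "wz": -0.3},
    {"jaw": 1, "x": 29.5, "y": 199.4, "z": -131.6, "wx": -0.1, "wy": -0.7, "wz": -0.3},
  ],
)

```text
t: 5.85
ee_pos: [0.5212, -0.0865, 0.0969]
ee_rot: [0.765, -0.618, 0.113, -0.138]
contact_force: [-0.4, 0.5, -1.5]
gripper_width: 0.149
```

```bash
python3 - <<'E'
from h import *
state();ls()
print(delta(lensG(MNT,69.5,.0913),69.5))
E
```

```text
t 5.85 tcp [ 0.5212 -0.0865  0.0969] grasp [ 0.5198 -0.0903  0.1155] F [-0.3791  0.5004 -1.4744] T [-0.2644  0.1282 -0.063 ] w 0.149 head 69.4 tilt 12.1 xz -0.0027 q [-0.4435  0.3174  1.8348  0.2468  1.024  -0.2167]
t 5.85 lens-mount mm [-80.8 -46.9]  tip z 139.8  head 69.40 tilt 12.10 roll -0.15 F [-0.38  0.5  -1.47] T [-0.264  0.128 -0.063] w 0.149
(array([59.4, 13.5, 71. ]), array([-0.1 , -0.1 , -0.14]))
```

Emit:
arm_command(
  steps=[
    {"jaw": 1, "x": 3, "y": 0.7, "z": 3.6, "wx": 0, "wy": 0, "wz": 0},
    {"jaw": 1, "x": 10, "y": 2.3, "z": 12, "wx": 0, "wy": 0, "wz": 0},
    {"jaw": 1, "x": 19, "y": 4.3, "z": 23, "wx": 0, "wy": 0, "wz": 0},
    {"jaw": 1, "x": 29, "y": 6.6, "z": 35, "wx": 0, "wy": -0.1, "wz": 0},
    {"jaw": 1, "x": 39, "y": 8.8, "z": 47, "wx": -0.1, "wy": -0.1, "wz": -0.1},
    {"jaw": 1, "x": 48, "y": 11, "z": 57.5, "wx": -0.1, "wy": -0.1, "wz": -0.1},
    {"jaw": 1, "x": 55, "y": 12.5, "z": 66, "wx": -0.1, "wy": -0.1, "wz": -0.1},
    {"jaw": 1, "x": 59.4, "y": 13.5, "z": 71, "wx": -0.1, "wy": -0.1, "wz": -0.1},
    {"jaw": 1, "x": 59.4, "y": 13.5, "z": 71, "wx": -0.1, "wy": -0.1, "wz": -0.1},
    {"jaw": 1, "x": 59.4, "y": 13.5, "z": 71, "wx": -0.1, "wy": -0.1, "wz": -0.1},
  ],
)

```text
t: 6.68
ee_pos: [0.6038, -0.0379, 0.1011]
ee_rot: [0.765, -0.62, 0.109, -0.138]
contact_force: [0.2, 0.3, -2.4]
gripper_width: 0.143
```

```bash
python3 - <<'E'
from h import *
import pickle
ls()
for n in('wrist','scene'):
    p=camera_params(n);im=read_camera(n); cv2.imwrite(f'pics/{n}7.png',im[:,:,::-1]);ls();pickle.dump(p,open(f'{n}7.pkl','wb'))
    if n=='scene': crop(im,260,140,400,270,4.2,'pics/s7c.png')
print(delta(lensG(MNT,69.5,.0913),69.5))
E
```

```text
t 6.68 lens-mount mm [1.2 2. ]  tip z 144.0  head 69.79 tilt 11.98 roll 0.20 F [ 0.21  0.26 -2.41] T [-0.296  0.144 -0.003] w 0.143
t 6.73 lens-mount mm [0.8 1.7]  tip z 144.0  head 69.75 tilt 11.98 roll 0.18 F [ 0.55  0.34 -1.72] T [-0.3    0.073 -0.025] w 0.146
t 6.78 lens-mount mm [0.7 1.5]  tip z 144.0  head 69.72 tilt 11.99 roll 0.18 F [-0.46 -0.57 -1.37] T [-0.309  0.092  0.029] w 0.143
(array([-0.5,  2.3, -2.2]), array([0.01, 0.21, 0.14]))
```

View pics/wrist7.png

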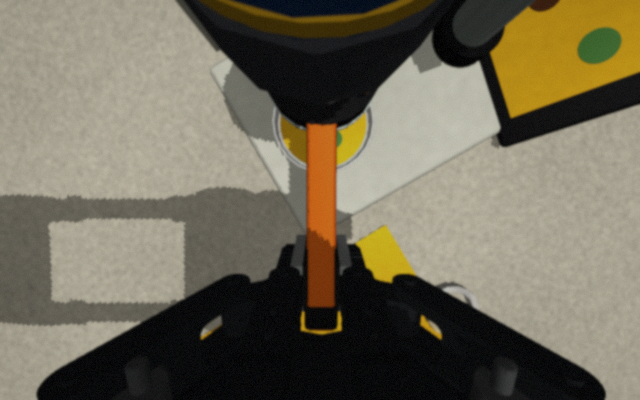

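View pics/s7c.png

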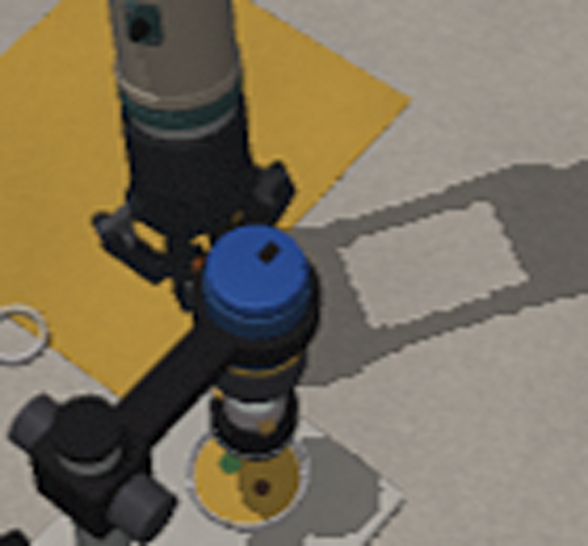

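Emit:
arm_command(
  steps=[
    {"jaw": 1, "x": 0, "y": -1, "z": 0, "wx": 0, "wy": 0, "wz": 0},
    {"jaw": 1, "x": 0, "y": -4, "z": 0.5, "wx": 0, "wy": 0, "wz": 0},
    {"jaw": 1, "x": 0, "y": -8, "z": 1.5, "wx": 0, "wy": 0, "wz": 0},
    {"jaw": 1, "x": 0, "y": -12, "z": 2.5, "wx": 0, "wy": 0, "wz": 0},
    {"jaw": 1, "x": 0, "y": -15, "z": 3.2, "wx": 0, "wy": 0, "wz": 0},
    {"jaw": 1, "x": 0, "y": -17, "z": 3.6, "wx": 0, "wy": 0, "wz": 0},
    {"jaw": 1, "x": 0, "y": -18, "z": 3.8, "wx": 0, "wy": 0, "wz": 0},
    {"jaw": 1, "x": 0, "y": -18, "z": 3.8, "wx": 0, "wy": 0, "wz": 0},
    {"jaw": 1, "x": 0, "y": -18, "z": 3.8, "wx": 0, "wy": 0, "wz": 0},
    {"jaw": 1, "x": 0, "y": -18, "z": 3.8, "wx": 0, "wy": 0, "wz": 0},
  ],
)

```text
t: 7.62
ee_pos: [0.6037, -0.0383, 0.1195]
ee_rot: [0.765, -0.62, 0.11, -0.138]
contact_force: [-0.7, 1.0, -2.4]
gripper_width: 0.144
```

```bash
python3 - <<'E'
from h import *
import pickle
ls()
for n in('wrist','scene'):
    p=camera_params(n);im=read_camera(n); cv2.imwrite(f'pics/{n}8.png',im[:,:,::-1]);ls();pickle.dump(p,open(f'{n}8.pkl','wb'))
    if n=='scene': crop(im,295,180,345,260,7,'pics/s8c.png')
print(delta(lensG(MNT,69.5,.115),69.5))
E
```

```text
t 7.62 lens-mount mm [1.1 1.6]  tip z 162.4  head 69.72 tilt 12.00 roll 0.22 F [-0.74  0.97 -2.37] T [-0.363  0.136  0.037] w 0.144
t 7.67 lens-mount mm [1.1 1.6]  tip z 162.4  head 69.73 tilt 12.01 roll 0.22 F [ 0.16  0.14 -2.43] T [-0.224  0.023  0.016] w 0.147
t 7.72 lens-mount mm [1.1 1.6]  tip z 162.4  head 69.72 tilt 12.01 roll 0.22 F [ 0.2  -0.28 -1.8 ] T [-0.246  0.151 -0.029] w 0.146
(array([-0.9, -3. , -1.3]), array([-0.01,  0.22,  0.18]))
```

View pics/s8c.png

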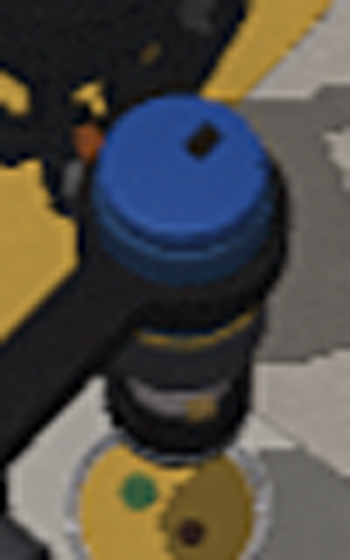

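```bash
python3 - <<'E'
from h import *
p=camera_params('scene')
im=cv2.imread('pics/scene8.png')
def pr(X):
    u,v=proj('scene',X,p); return ((u-295+.5)*7-.5,(v-180+.5)*7-.5)
big=cv2.resize(im[180:260,295:345],None,fx=7,fy=7,interpolation=cv2.INTER_CUBIC)
def circ(c,z,r,col):
    pts=np.array([pr((c[0]+r*np.cos(a),c[1]+r*np.sin(a),z)) for a in np.linspace(0,6.28,80)]).astype(int)
    cv2.polylines(big,[pts],True,col,1)
P,z,h=lensnow()
circ(MNT,.2815,.026,(0,255,0)); circ(MNT,.1775,.030,(0,255,0)); circ(MNT,.1775+.055,.037,(0,255,255))
circ(P,z,.028,(0,0,255)); circ(P,z+.032,.028,(0,0,255)); 
cv2.imwrite('pics/s8o.png',big)
E
```

```text
(no output)
```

View pics/s8o.png

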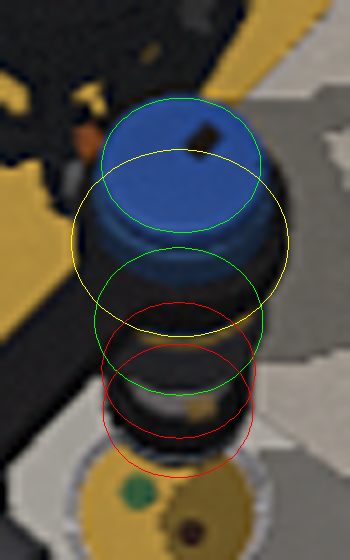

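Emit:
arm_command(
  steps=[
    {"jaw": 1, "x": -0.5, "y": -0.2, "z": -1, "wx": 0, "wy": 0.2, "wz": 0.2},
    {"jaw": 1, "x": -0.9, "y": -0.4, "z": -1.9, "wx": 0, "wy": 0.2, "wz": 0.2},
    {"jaw": 1, "x": -0.9, "y": -2, "z": -1.5, "wx": 0, "wy": 0.2, "wz": 0.2},
    {"jaw": 1, "x": -0.9, "y": -4, "z": -1.1, "wx": 0, "wy": 0.2, "wz": 0.2},
    {"jaw": 1, "x": -0.9, "y": -6, "z": -0.7, "wx": 0, "wy": 0.2, "wz": 0.2},
    {"jaw": 1, "x": -0.9, "y": -8, "z": -0.3, "wx": 0, "wy": 0.2, "wz": 0.2},
    {"jaw": 1, "x": -0.9, "y": -10, "z": 0.2, "wx": 0, "wy": 0.2, "wz": 0.2},
    {"jaw": 1, "x": -0.9, "y": -10.8, "z": 0.3, "wx": 0, "wy": 0.2, "wz": 0.2},
    {"jaw": 1, "x": -0.9, "y": -10.8, "z": 0.3, "wx": 0, "wy": 0.2, "wz": 0.2},
    {"jaw": 1, "x": -0.9, "y": -10.8, "z": 0.3, "wx": 0, "wy": 0.2, "wz": 0.2},
  ],
)

```text
t: 8.55
ee_pos: [0.6023, -0.0398, 0.1305]
ee_rot: [0.765, -0.619, 0.112, -0.138]
contact_force: [-0.6, -0.7, -2.0]
gripper_width: 0.14
```

```bash
python3 - <<'E'
from h import *
ls()
n='scene';im=read_camera(n); cv2.imwrite(f'pics/{n}9.png',im[:,:,::-1]);ls();crop(im,295,180,345,260,7,'pics/s9c.png')
n='wrist';im=read_camera(n); cv2.imwrite(f'pics/{n}9.png',im[:,:,::-1]);ls()
print(delta(lensG(MNT,69.5,.130),69.5))
E
```

```text
t 8.55 lens-mount mm [ 0.1 -0.1]  tip z 173.3  head 69.53 tilt 12.01 roll 0.02 F [-0.56 -0.72 -1.97] T [-0.292  0.173  0.043] w 0.140
t 8.60 lens-mount mm [ 0.  -0.1]  tip z 173.2  head 69.52 tilt 12.01 roll 0.00 F [-1.11 -0.29 -0.68] T [-0.276  0.149 -0.008] w 0.145
t 8.65 lens-mount mm [-0.  -0.1]  tip z 173.1  head 69.52 tilt 12.01 roll -0.01 F [ 0.01 -0.55 -1.39] T [-0.26   0.092  0.035] w 0.142
(array([-0.1, -6.7,  1.5]), array([-0.01,  0.02, -0.01]))
```

View pics/s9c.png

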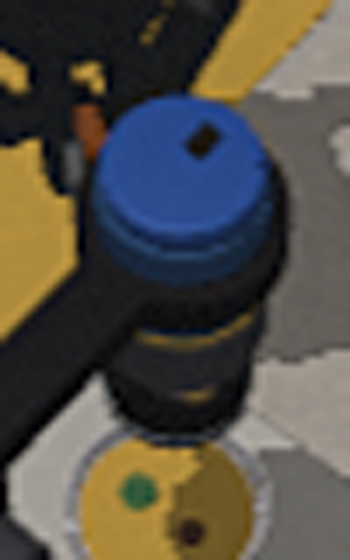

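View pics/wrist9.png

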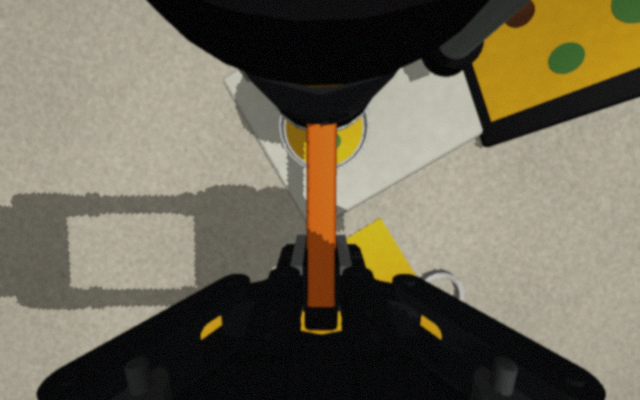

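Emit:
arm_command(
  steps=[
    {"jaw": 1, "x": 0, "y": -0.5, "z": 0.1, "wx": 0, "wy": 0, "wz": 0},
    {"jaw": 1, "x": 0, "y": -1, "z": 0.2, "wx": 0, "wy": 0, "wz": 0},
    {"jaw": 1, "x": 0, "y": -1.6, "z": 0.3, "wx": 0, "wy": 0, "wz": 0},
    {"jaw": 1, "x": 0, "y": -2.2, "z": 0.5, "wx": 0, "wy": 0, "wz": 0},
    {"jaw": 1, "x": 0, "y": -2.8, "z": 0.6, "wx": 0, "wy": 0, "wz": 0},
    {"jaw": 1, "x": 0, "y": -3.4, "z": 0.7, "wx": 0, "wy": 0, "wz": 0},
    {"jaw": 1, "x": 0, "y": -3.9, "z": 0.8, "wx": 0, "wy": 0, "wz": 0},
    {"jaw": 1, "x": 0, "y": -3.9, "z": 0.8, "wx": 0, "wy": 0, "wz": 0},
    {"jaw": 1, "x": 0, "y": -3.9, "z": 0.8, "wx": 0, "wy": 0, "wz": 0},
    {"jaw": 1, "x": 0, "y": -3.9, "z": 0.8, "wx": 0, "wy": 0, "wz": 0},
  ],
)

```text
t: 9.48
ee_pos: [0.6022, -0.0399, 0.1343]
ee_rot: [0.765, -0.619, 0.112, -0.138]
contact_force: [-0.4, -0.6, -1.1]
gripper_width: 0.145
```

```bash
cat > av.py <<'E'
from h import *
ls();F=[];T=[]
for i in range(4):
    read_camera('top');o=ctrl.get_obs();F.append(o['contact_force']);T.append(o['torque'])
ls();print('mean F',np.mean(F,0),'T',np.mean(T,0), 'up',np.round(1000*cur()[1].T@[0,0,.001],3))
E
python3 av.py
```

```text
t 9.48 lens-mount mm [ 0.  -0.1]  tip z 177.2  head 69.53 tilt 12.01 roll 0.01 F [-0.41 -0.56 -1.11] T [-0.269  0.131  0.014] w 0.145
t 9.68 lens-mount mm [ 0.1 -0.1]  tip z 177.2  head 69.52 tilt 12.01 roll 0.00 F [ 0.39 -0.58 -1.02] T [-0.364  0.127  0.018] w 0.147
mean F [ 0.0679 -0.2483 -1.686 ] T [-0.3188  0.1132  0.0005] up [ 0.    -0.978  0.208]
```

Emit:
arm_command(
  steps=[
    {"jaw": 1, "x": 0, "y": -0.5, "z": 0.1, "wx": 0, "wy": 0, "wz": 0},
    {"jaw": 1, "x": 0, "y": -1, "z": 0.2, "wx": 0, "wy": 0, "wz": 0},
    {"jaw": 1, "x": 0, "y": -1.6, "z": 0.3, "wx": 0, "wy": 0, "wz": 0},
    {"jaw": 1, "x": 0, "y": -2.2, "z": 0.5, "wx": 0, "wy": 0, "wz": 0},
    {"jaw": 1, "x": 0, "y": -2.8, "z": 0.6, "wx": 0, "wy": 0, "wz": 0},
    {"jaw": 1, "x": 0, "y": -3.4, "z": 0.7, "wx": 0, "wy": 0, "wz": 0},
    {"jaw": 1, "x": 0, "y": -3.9, "z": 0.8, "wx": 0, "wy": 0, "wz": 0},
    {"jaw": 1, "x": 0, "y": -3.9, "z": 0.8, "wx": 0, "wy": 0, "wz": 0},
    {"jaw": 1, "x": 0, "y": -3.9, "z": 0.8, "wx": 0, "wy": 0, "wz": 0},
    {"jaw": 1, "x": 0, "y": -3.9, "z": 0.8, "wx": 0, "wy": 0, "wz": 0},
  ],
)

```text
t: 10.52
ee_pos: [0.6022, -0.0399, 0.1383]
ee_rot: [0.765, -0.619, 0.112, -0.138]
contact_force: [-0.2, -0.7, -1.7]
gripper_width: 0.143
```

```bash
python3 av.py
```

```text
t 10.52 lens-mount mm [ 0.1 -0.2]  tip z 181.2  head 69.52 tilt 12.01 roll 0.01 F [-0.25 -0.73 -1.67] T [-0.272  0.19   0.013] w 0.143
t 10.72 lens-mount mm [ 0.1 -0.1]  tip z 181.1  head 69.52 tilt 12.01 roll 0.00 F [-0.54 -0.06 -1.72] T [-0.283  0.106 -0.   ] w 0.143
mean F [-0.4042 -0.1745 -1.3264] T [-0.2658  0.0907 -0.0361] up [ 0.    -0.978  0.208]
```

Emit:
arm_command(
  steps=[
    {"jaw": 1, "x": 0, "y": -0.5, "z": 0.1, "wx": 0, "wy": 0, "wz": 0},
    {"jaw": 1, "x": 0, "y": -1, "z": 0.2, "wx": 0, "wy": 0, "wz": 0},
    {"jaw": 1, "x": 0, "y": -1.6, "z": 0.3, "wx": 0, "wy": 0, "wz": 0},
    {"jaw": 1, "x": 0, "y": -2.2, "z": 0.5, "wx": 0, "wy": 0, "wz": 0},
    {"jaw": 1, "x": 0, "y": -2.8, "z": 0.6, "wx": 0, "wy": 0, "wz": 0},
    {"jaw": 1, "x": 0, "y": -3.4, "z": 0.7, "wx": 0, "wy": 0, "wz": 0},
    {"jaw": 1, "x": 0, "y": -3.9, "z": 0.8, "wx": 0, "wy": 0, "wz": 0},
    {"jaw": 1, "x": 0, "y": -3.9, "z": 0.8, "wx": 0, "wy": 0, "wz": 0},
    {"jaw": 1, "x": 0, "y": -3.9, "z": 0.8, "wx": 0, "wy": 0, "wz": 0},
    {"jaw": 1, "x": 0, "y": -3.9, "z": 0.8, "wx": 0, "wy": 0, "wz": 0},
  ],
)

```text
t: 11.55
ee_pos: [0.6022, -0.0399, 0.1423]
ee_rot: [0.765, -0.619, 0.112, -0.138]
contact_force: [-0.3, -0.3, -1.3]
gripper_width: 0.143
```

```bash
python3 av.py;  python3 - <<'E'
from h import *
n='scene';im=read_camera(n); crop(im,295,180,345,260,7,'pics/s10c.png')
E
```

```text
t 11.55 lens-mount mm [ 0.  -0.2]  tip z 185.2  head 69.52 tilt 12.01 roll 0.01 F [-0.29 -0.35 -1.3 ] T [-0.241  0.078 -0.035] w 0.143
t 11.75 lens-mount mm [ 0.  -0.1]  tip z 185.1  head 69.52 tilt 12.01 roll 0.00 F [ 0.75 -0.37 -1.66] T [-0.228  0.093 -0.023] w 0.146
mean F [ 0.1574  0.3249 -1.8868] T [-0.2608  0.115  -0.0304] up [ 0.    -0.978  0.208]
```

View pics/s10c.png

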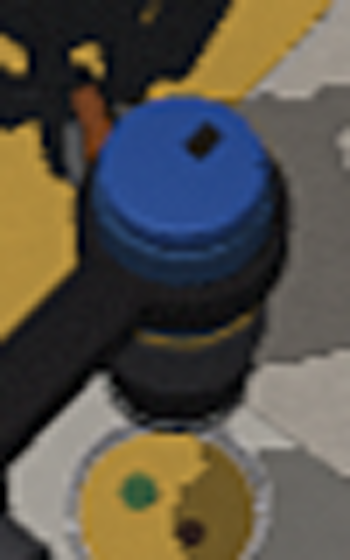

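Emit:
arm_command(
  steps=[
    {"jaw": 1, "x": 0, "y": -0.5, "z": 0.1, "wx": 0, "wy": 0, "wz": 0},
    {"jaw": 1, "x": 0, "y": -1, "z": 0.2, "wx": 0, "wy": 0, "wz": 0},
    {"jaw": 1, "x": 0, "y": -1.6, "z": 0.3, "wx": 0, "wy": 0, "wz": 0},
    {"jaw": 1, "x": 0, "y": -2.2, "z": 0.5, "wx": 0, "wy": 0, "wz": 0},
    {"jaw": 1, "x": 0, "y": -2.8, "z": 0.6, "wx": 0, "wy": 0, "wz": 0},
    {"jaw": 1, "x": 0, "y": -3.4, "z": 0.7, "wx": 0, "wy": 0, "wz": 0},
    {"jaw": 1, "x": 0, "y": -3.9, "z": 0.8, "wx": 0, "wy": 0, "wz": 0},
    {"jaw": 1, "x": 0, "y": -3.9, "z": 0.8, "wx": 0, "wy": 0, "wz": 0},
    {"jaw": 1, "x": 0, "y": -3.9, "z": 0.8, "wx": 0, "wy": 0, "wz": 0},
    {"jaw": 1, "x": 0, "y": -3.9, "z": 0.8, "wx": 0, "wy": 0, "wz": 0},
  ],
)

```text
t: 12.63
ee_pos: [0.6022, -0.0399, 0.1463]
ee_rot: [0.765, -0.619, 0.112, -0.138]
contact_force: [1.3, 0.1, -2.0]
gripper_width: 0.145
```

```bash
python3 av.py
```

```text
t 12.63 lens-mount mm [ 0.1 -0.2]  tip z 189.2  head 69.52 tilt 12.01 roll 0.01 F [ 1.28  0.08 -2.03] T [-0.297  0.101 -0.034] w 0.145
t 12.83 lens-mount mm [ 0.  -0.2]  tip z 189.1  head 69.52 tilt 12.01 roll 0.00 F [-0.31 -0.34 -0.95] T [-0.283  0.108  0.055] w 0.147
mean F [ 0.0726 -0.3863 -1.0721] T [-0.2929  0.1095 -0.0038] up [ 0.    -0.978  0.208]
```

Emit:
arm_command(
  steps=[
    {"jaw": 1, "x": 0, "y": -0.3, "z": 0.1, "wx": 0, "wy": 0, "wz": 0},
    {"jaw": 1, "x": 0, "y": -0.6, "z": 0.1, "wx": 0, "wy": 0, "wz": 0},
    {"jaw": 1, "x": 0, "y": -0.9, "z": 0.2, "wx": 0, "wy": 0, "wz": 0},
    {"jaw": 1, "x": 0, "y": -1.2, "z": 0.3, "wx": 0, "wy": 0, "wz": 0},
    {"jaw": 1, "x": 0, "y": -1.5, "z": 0.3, "wx": 0, "wy": 0, "wz": 0},
    {"jaw": 1, "x": 0, "y": -1.8, "z": 0.4, "wx": 0, "wy": 0, "wz": 0},
    {"jaw": 1, "x": 0, "y": -2, "z": 0.4, "wx": 0, "wy": 0, "wz": 0},
    {"jaw": 1, "x": 0, "y": -2, "z": 0.4, "wx": 0, "wy": 0, "wz": 0},
    {"jaw": 1, "x": 0, "y": -2, "z": 0.4, "wx": 0, "wy": 0, "wz": 0},
    {"jaw": 1, "x": 0, "y": -2, "z": 0.4, "wx": 0, "wy": 0, "wz": 0},
  ],
)

```text
t: 13.67
ee_pos: [0.6022, -0.04, 0.1483]
ee_rot: [0.765, -0.619, 0.112, -0.138]
contact_force: [0.2, -0.2, -1.3]
gripper_width: 0.145
```

```bash
python3 av.py
```

```text
t 13.67 lens-mount mm [ 0.1 -0.2]  tip z 191.2  head 69.53 tilt 12.01 roll 0.01 F [ 0.24 -0.25 -1.26] T [-0.247  0.119  0.029] w 0.145
t 13.87 lens-mount mm [ 0.1 -0.2]  tip z 191.2  head 69.52 tilt 12.01 roll 0.01 F [-0.33 -0.21 -1.78] T [-0.239  0.126 -0.009] w 0.146
mean F [ 0.028   0.1548 -1.6526] T [-0.2511  0.1038 -0.0175] up [ 0.    -0.978  0.208]
```

Emit:
arm_command(
  steps=[
    {"jaw": 1, "x": 0, "y": -0.3, "z": 0.1, "wx": 0, "wy": 0, "wz": 0},
    {"jaw": 1, "x": 0, "y": -0.6, "z": 0.1, "wx": 0, "wy": 0, "wz": 0},
    {"jaw": 1, "x": 0, "y": -0.9, "z": 0.2, "wx": 0, "wy": 0, "wz": 0},
    {"jaw": 1, "x": 0, "y": -1.2, "z": 0.3, "wx": 0, "wy": 0, "wz": 0},
    {"jaw": 1, "x": 0, "y": -1.5, "z": 0.3, "wx": 0, "wy": 0, "wz": 0},
    {"jaw": 1, "x": 0, "y": -1.8, "z": 0.4, "wx": 0, "wy": 0, "wz": 0},
    {"jaw": 1, "x": 0, "y": -2, "z": 0.4, "wx": 0, "wy": 0, "wz": 0},
    {"jaw": 1, "x": 0, "y": -2, "z": 0.4, "wx": 0, "wy": 0, "wz": 0},
    {"jaw": 1, "x": 0, "y": -2, "z": 0.4, "wx": 0, "wy": 0, "wz": 0},
    {"jaw": 1, "x": 0, "y": -2, "z": 0.4, "wx": 0, "wy": 0, "wz": 0},
  ],
)

```text
t: 14.7
ee_pos: [0.6021, -0.0401, 0.1503]
ee_rot: [0.765, -0.619, 0.112, -0.138]
contact_force: [0.0, -0.6, -3.1]
gripper_width: 0.144
```

```bash
python3 av.py; python3 - <<'E'
from h import *
n='wrist';im=read_camera(n); cv2.imwrite('pics/w11.png',im[:,:,::-1])
n='scene';im=read_camera(n); crop(im,295,180,345,260,7,'pics/s11c.png')
E
```

```text
t 14.70 lens-mount mm [-0.1 -0.3]  tip z 193.1  head 69.53 tilt 12.00 roll -0.00 F [ 0.02 -0.57 -3.09] T [-0.535  0.218  0.   ] w 0.144
t 14.90 lens-mount mm [-0.1 -0.3]  tip z 193.2  head 69.52 tilt 12.00 roll -0.01 F [-0.62 -0.59 -3.89] T [-0.608  0.19  -0.008] w 0.144
mean F [ 0.1712 -0.3615 -3.8558] T [-0.5814  0.2218 -0.0237] up [-0.    -0.978  0.208]
```

View pics/s11c.png

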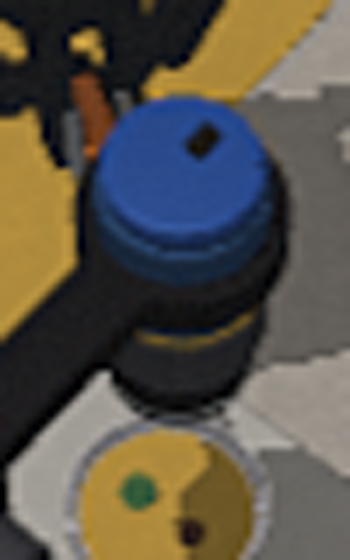

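View pics/w11.png

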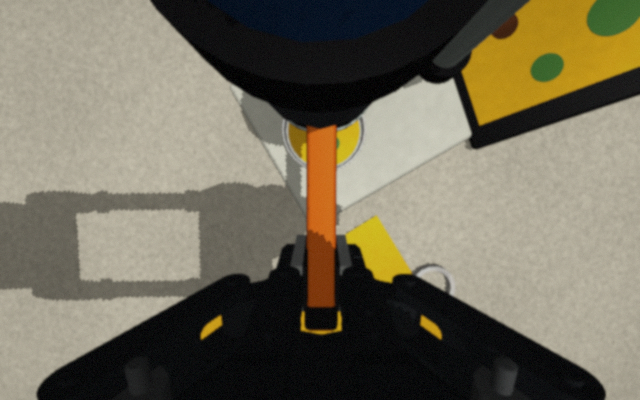

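Contact at tip height ≈192 mm, about 2 N, which fits the sprung plate. I'll rise another 2 mm to check that the force grows at only about 0.5 N/mm.

Emit:
arm_command(
  steps=[
    {"jaw": 1, "x": 0, "y": -0.3, "z": 0.1, "wx": 0, "wy": 0, "wz": 0},
    {"jaw": 1, "x": 0, "y": -0.6, "z": 0.1, "wx": 0, "wy": 0, "wz": 0},
    {"jaw": 1, "x": 0, "y": -0.9, "z": 0.2, "wx": 0, "wy": 0, "wz": 0},
    {"jaw": 1, "x": 0, "y": -1.2, "z": 0.3, "wx": 0, "wy": 0, "wz": 0},
    {"jaw": 1, "x": 0, "y": -1.5, "z": 0.3, "wx": 0, "wy": 0, "wz": 0},
    {"jaw": 1, "x": 0, "y": -1.8, "z": 0.4, "wx": 0, "wy": 0, "wz": 0},
    {"jaw": 1, "x": 0, "y": -2, "z": 0.4, "wx": 0, "wy": 0, "wz": 0},
    {"jaw": 1, "x": 0, "y": -2, "z": 0.4, "wx": 0, "wy": 0, "wz": 0},
    {"jaw": 1, "x": 0, "y": -2, "z": 0.4, "wx": 0, "wy": 0, "wz": 0},
    {"jaw": 1, "x": 0, "y": -2, "z": 0.4, "wx": 0, "wy": 0, "wz": 0},
  ],
)

```text
t: 15.83
ee_pos: [0.6021, -0.0401, 0.1523]
ee_rot: [0.765, -0.619, 0.112, -0.138]
contact_force: [-0.3, -1.5, -4.2]
gripper_width: 0.146
```

```bash
python3 av.py
```

```text
t 15.83 lens-mount mm [-0.1 -0.3]  tip z 195.2  head 69.52 tilt 12.00 roll -0.00 F [-0.32 -1.51 -4.15] T [-0.771  0.286  0.017] w 0.146
t 16.03 lens-mount mm [-0.  -0.3]  tip z 195.2  head 69.52 tilt 12.00 roll -0.00 F [-0.25 -1.84 -4.69] T [-0.744  0.333  0.001] w 0.143
mean F [-0.4212 -1.2151 -4.5604] T [-0.7739  0.3195  0.0175] up [-0.    -0.978  0.208]
```

Emit:
arm_command(
  steps=[
    {"jaw": 1, "x": 0, "y": -0.2, "z": 0, "wx": 0, "wy": 0, "wz": 0},
    {"jaw": 1, "x": 0, "y": -0.4, "z": 0.1, "wx": 0, "wy": 0, "wz": 0},
    {"jaw": 1, "x": 0, "y": -0.6, "z": 0.1, "wx": 0, "wy": 0, "wz": 0},
    {"jaw": 1, "x": 0, "y": -0.8, "z": 0.2, "wx": 0, "wy": 0, "wz": 0},
    {"jaw": 1, "x": 0, "y": -1, "z": 0.2, "wx": 0, "wy": 0, "wz": 0},
    {"jaw": 1, "x": 0, "y": -1.2, "z": 0.3, "wx": 0, "wy": 0, "wz": 0},
    {"jaw": 1, "x": 0, "y": -1.2, "z": 0.3, "wx": 0, "wy": 0, "wz": 0},
    {"jaw": 1, "x": 0, "y": -1.2, "z": 0.3, "wx": 0, "wy": 0, "wz": 0},
    {"jaw": 1, "x": 0, "y": -1.2, "z": 0.3, "wx": 0, "wy": 0, "wz": 0},
    {"jaw": 1, "x": 0, "y": -1.2, "z": 0.3, "wx": 0, "wy": 0, "wz": 0},
  ],
)

```text
t: 16.87
ee_pos: [0.6022, -0.04, 0.1536]
ee_rot: [0.765, -0.619, 0.112, -0.138]
contact_force: [0.0, -2.5, -5.7]
gripper_width: 0.144
```

```bash
python3 av.py; python3 - <<'E'
from h import *
n='wrist';im=read_camera(n); cv2.imwrite('pics/w12.png',im[:,:,::-1]);crop(im,250,90,390,190,5,'pics/w12c.png')
E
```

```text
t 16.87 lens-mount mm [-0.  -0.3]  tip z 196.5  head 69.52 tilt 12.00 roll 0.00 F [ 0.01 -2.51 -5.67] T [-0.913  0.372  0.068] w 0.144
t 17.07 lens-mount mm [ 0.  -0.2]  tip z 196.5  head 69.53 tilt 12.00 roll 0.00 F [-0.32 -2.03 -4.92] T [-0.934  0.371  0.014] w 0.144
mean F [-0.8676 -1.7945 -5.3037] T [-0.9223  0.3587  0.0142] up [ 0.    -0.978  0.208]
```

View pics/w12c.png

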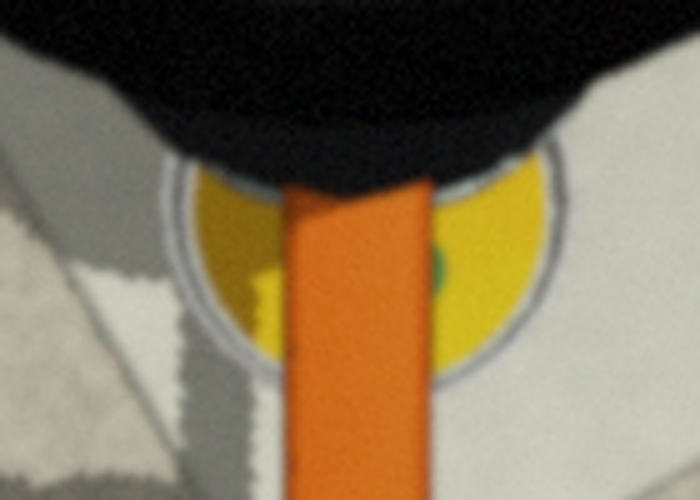

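Emit:
arm_command(
  steps=[
    {"jaw": 1, "x": 0, "y": 0, "z": -0.2, "wx": 0, "wy": 0, "wz": 0},
    {"jaw": 1, "x": 0, "y": -0.1, "z": -0.4, "wx": 0, "wy": 0, "wz": 0},
    {"jaw": 1, "x": 0, "y": -0.2, "z": -0.7, "wx": 0, "wy": 0, "wz": 0},
    {"jaw": 1, "x": 0, "y": -0.2, "z": -0.7, "wx": 0, "wy": 0, "wz": 0},
    {"jaw": 1, "x": 0, "y": -0.2, "z": -0.7, "wx": 0, "wy": 0, "wz": 0},
    {"jaw": 1, "x": 0, "y": -0.2, "z": -0.7, "wx": 0, "wy": 0, "wz": 0},
    {"jaw": 1, "x": 0, "y": -0.2, "z": -0.7, "wx": 0, "wy": 0, "wz": 0},
    {"jaw": 1, "x": 0, "y": -0.2, "z": -0.7, "wx": 0, "wy": 0, "wz": 0},
    {"jaw": 1, "x": 0, "y": -0.2, "z": -0.7, "wx": 0, "wy": 0, "wz": 0},
    {"jaw": 1, "x": 0, "y": -0.2, "z": -0.7, "wx": 0, "wy": 0, "wz": 0},
  ],
)

```text
t: 17.95
ee_pos: [0.602, -0.0405, 0.1537]
ee_rot: [0.765, -0.619, 0.112, -0.138]
contact_force: [-0.4, 1.6, -5.4]
gripper_width: 0.146
```

```bash
python3 av.py
```

```text
t 17.95 lens-mount mm [-0.2 -0.7]  tip z 196.6  head 69.52 tilt 12.03 roll 0.01 F [-0.36  1.63 -5.39] T [-0.434  0.142  0.018] w 0.146
t 18.15 lens-mount mm [-0.2 -0.8]  tip z 196.6  head 69.52 tilt 12.02 roll 0.01 F [ 0.72  1.27 -4.28] T [-0.365  0.173  0.004] w 0.148
mean F [ 0.6024  1.895  -4.6644] T [-0.4159  0.1548  0.0092] up [ 0.    -0.978  0.208]
```

```bash
cat > turn.py <<'E'
from h import *
import sys
# from commanded ~ measured; pivot P, tip z; print shifts per degree
off=np.array([float(a) for a in sys.argv[1:3]])/1000; tip=float(sys.argv[3])/1000; steps=[float(a) for a in sys.argv[4:]]
ls(); P,z,h=lensnow(); o,M,c=cur()
print('base',delta(lensG(MNT+off,h,tip-.05),h))
for s in steps: 
    a,b=delta(lensG(MNT+off,h-s,tip-.05),h-s); print(s,a.tolist(),b.tolist())
E
python3 turn.py -0.1 -0.4 196.7 1 2 3 4 5 6 7 8 9 10
```

```text
t 18.15 lens-mount mm [-0.2 -0.8]  tip z 196.6  head 69.52 tilt 12.02 roll 0.01 F [ 0.72  1.27 -4.28] T [-0.365  0.173  0.004] w 0.148
base (array([-0.1, -0. ,  0.4]), array([-0.02, -0.  ,  0.01]))
1.0 [-1.7, -0.0, 0.5] [-0.02, 0.98, -0.2]
2.0 [-3.3, 0.0, 0.5] [-0.02, 1.96, -0.41]
3.0 [-4.9, 0.0, 0.6] [-0.02, 2.93, -0.61]
4.0 [-6.5, 0.0, 0.7] [-0.02, 3.91, -0.82]
5.0 [-8.1, 0.1, 0.8] [-0.02, 4.89, -1.03]
6.0 [-9.7, 0.1, 0.9] [-0.02, 5.87, -1.24]
7.0 [-11.3, 0.1, 1.1] [-0.02, 6.85, -1.45]
8.0 [-12.8, 0.2, 1.3] [-0.02, 7.82, -1.65]
9.0 [-14.4, 0.2, 1.5] [-0.02, 8.8, -1.86]
10.0 [-16.0, 0.3, 1.8] [-0.02, 9.78, -2.07]
```

Emit:
arm_command(
  steps=[
    {"jaw": 1, "x": -0.8, "y": 0, "z": 0.4, "wx": 0, "wy": 0.5, "wz": -0.1},
    {"jaw": 1, "x": -1.7, "y": 0, "z": 0.5, "wx": 0, "wy": 0.98, "wz": -0.2},
    {"jaw": 1, "x": -3.3, "y": 0, "z": 0.5, "wx": 0, "wy": 1.96, "wz": -0.41},
    {"jaw": 1, "x": -4.9, "y": 0, "z": 0.6, "wx": 0, "wy": 2.93, "wz": -0.61},
    {"jaw": 1, "x": -6.5, "y": 0, "z": 0.7, "wx": 0, "wy": 3.91, "wz": -0.82},
    {"jaw": 1, "x": -8.1, "y": 0.1, "z": 0.8, "wx": 0, "wy": 4.89, "wz": -1.03},
    {"jaw": 1, "x": -9.7, "y": 0.1, "z": 0.9, "wx": 0, "wy": 5.87, "wz": -1.24},
    {"jaw": 1, "x": -9.7, "y": 0.1, "z": 0.9, "wx": 0, "wy": 5.87, "wz": -1.24},
    {"jaw": 1, "x": -9.7, "y": 0.1, "z": 0.9, "wx": 0, "wy": 5.87, "wz": -1.24},
    {"jaw": 1, "x": -9.7, "y": 0.1, "z": 0.9, "wx": 0, "wy": 5.87, "wz": -1.24},
  ],
)

```text
t: 18.98
ee_pos: [0.593, -0.0365, 0.1538]
ee_rot: [0.756, -0.613, 0.144, -0.178]
contact_force: [0.2, -0.2, -4.8]
gripper_width: 0.144
```

```bash
python3 av.py; python3 turn.py -0.1 -0.4 196.7 2 4 6 8 10
```

```text
t 18.98 lens-mount mm [-0.4 -0.5]  tip z 196.6  head 63.53 tilt 11.99 roll -0.01 F [ 0.24 -0.18 -4.81] T [-0.651  0.257 -0.109] w 0.144
t 19.18 lens-mount mm [-0.3 -0.5]  tip z 196.5  head 63.53 tilt 12.00 roll -0.03 F [-0.31 -0.87 -4.27] T [-0.685  0.337 -0.065] w 0.146
mean F [ 0.1071 -1.0981 -4.621 ] T [-0.6899  0.314  -0.0266] up [-0.    -0.978  0.208]
t 19.18 lens-mount mm [-0.3 -0.5]  tip z 196.5  head 63.53 tilt 12.00 roll -0.03 F [-0.31 -0.87 -4.27] T [-0.685  0.337 -0.065] w 0.146
base (array([ 0.2, -0.1,  0.2]), array([ 0.  , -0.  , -0.03]))
2.0 [-3.0, -0.1, 0.3] [0.0, 1.96, -0.44]
4.0 [-6.2, -0.1, 0.5] [0.0, 3.91, -0.86]
6.0 [-9.4, -0.0, 0.7] [0.0, 5.87, -1.28]
8.0 [-12.6, 0.1, 1.1] [0.01, 7.83, -1.69]
10.0 [-15.7, 0.2, 1.6] [0.01, 9.78, -2.11]
```

Emit:
arm_command(
  steps=[
    {"jaw": 1, "x": -0.6, "y": -0.1, "z": 0.2, "wx": 0, "wy": 0.5, "wz": -0.1},
    {"jaw": 1, "x": -1.4, "y": -0.1, "z": 0.2, "wx": 0, "wy": 1, "wz": -0.2},
    {"jaw": 1, "x": -2.2, "y": -0.1, "z": 0.2, "wx": 0, "wy": 1.5, "wz": -0.3},
    {"jaw": 1, "x": -3, "y": -0.1, "z": 0.3, "wx": 0, "wy": 1.96, "wz": -0.44},
    {"jaw": 1, "x": -3.8, "y": -0.1, "z": 0.35, "wx": 0, "wy": 2.45, "wz": -0.55},
    {"jaw": 1, "x": -4.6, "y": -0.1, "z": 0.4, "wx": 0, "wy": 2.93, "wz": -0.65},
    {"jaw": 1, "x": -5.4, "y": -0.1, "z": 0.45, "wx": 0, "wy": 3.42, "wz": -0.75},
    {"jaw": 1, "x": -6.2, "y": -0.1, "z": 0.5, "wx": 0, "wy": 3.91, "wz": -0.86},
    {"jaw": 1, "x": -6.2, "y": -0.1, "z": 0.5, "wx": 0, "wy": 3.91, "wz": -0.86},
    {"jaw": 1, "x": -6.2, "y": -0.1, "z": 0.5, "wx": 0, "wy": 3.91, "wz": -0.86},
  ],
)

```text
t: 20.02
ee_pos: [0.5878, -0.0332, 0.154]
ee_rot: [0.75, -0.607, 0.165, -0.204]
contact_force: [-0.7, -0.2, -4.7]
gripper_width: 0.146
```

```bash
python3 av.py; python3 turn.py -0.2 -0.3 196.7 1 2 3 4 6 8 10
```

```text
t 20.02 lens-mount mm [ 0.1 -0.3]  tip z 196.9  head 59.52 tilt 12.02 roll 0.03 F [-0.65 -0.17 -4.72] T [-0.709  0.349 -0.035] w 0.146
t 20.22 lens-mount mm [ 0.1 -0.3]  tip z 196.8  head 59.53 tilt 12.01 roll 0.02 F [ 0.71 -0.35 -5.3 ] T [-0.675  0.321 -0.079] w 0.148
mean F [ 0.46   -0.0708 -5.2282] T [-0.6844  0.3291 -0.0707] up [ 0.    -0.978  0.208]
t 20.22 lens-mount mm [ 0.1 -0.3]  tip z 196.8  head 59.53 tilt 12.01 roll 0.02 F [ 0.71 -0.35 -5.3 ] T [-0.675  0.321 -0.079] w 0.148
base (array([-0.2,  0.1, -0.2]), array([-0.01, -0.  ,  0.02]))
1.0 [-1.8, 0.1, -0.2] [-0.02, 0.98, -0.19]
2.0 [-3.4, 0.1, -0.1] [-0.02, 1.96, -0.4]
3.0 [-5.0, 0.1, -0.1] [-0.02, 2.93, -0.61]
4.0 [-6.6, 0.1, 0.0] [-0.02, 3.91, -0.81]
6.0 [-9.8, 0.2, 0.3] [-0.02, 5.87, -1.23]
8.0 [-13.0, 0.3, 0.7] [-0.02, 7.82, -1.65]
10.0 [-16.1, 0.4, 1.2] [-0.02, 9.78, -2.06]
```

Emit:
arm_command(
  steps=[
    {"jaw": 1, "x": -0.6, "y": 0, "z": -0.1, "wx": 0, "wy": 0.3, "wz": -0.05},
    {"jaw": 1, "x": -1.1, "y": 0, "z": -0.2, "wx": 0, "wy": 0.6, "wz": -0.1},
    {"jaw": 1, "x": -1.8, "y": 0, "z": -0.2, "wx": 0, "wy": 0.98, "wz": -0.2},
    {"jaw": 1, "x": -2.4, "y": 0, "z": -0.1, "wx": 0, "wy": 1.4, "wz": -0.3},
    {"jaw": 1, "x": -3, "y": 0, "z": -0.1, "wx": 0, "wy": 1.75, "wz": -0.35},
    {"jaw": 1, "x": -3.6, "y": 0, "z": -0.1, "wx": 0, "wy": 2.1, "wz": -0.43},
    {"jaw": 1, "x": -4.2, "y": 0, "z": -0.1, "wx": 0, "wy": 2.45, "wz": -0.5},
    {"jaw": 1, "x": -4.2, "y": 0, "z": -0.1, "wx": 0, "wy": 2.45, "wz": -0.5},
    {"jaw": 1, "x": -4.2, "y": 0, "z": -0.1, "wx": 0, "wy": 2.45, "wz": -0.5},
    {"jaw": 1, "x": -4.2, "y": 0, "z": -0.1, "wx": 0, "wy": 2.45, "wz": -0.5},
  ],
)

```text
t: 21.05
ee_pos: [0.5842, -0.0311, 0.154]
ee_rot: [0.745, -0.603, 0.179, -0.221]
contact_force: [0.6, 0.1, -5.7]
gripper_width: 0.144
```

```bash
python3 av.py; python3 turn.py -0.1 -0.3 196.7 1 2 3 4 6 8 10
```

```text
t 21.05 lens-mount mm [-0.1 -0.3]  tip z 196.9  head 57.02 tilt 12.02 roll 0.01 F [ 0.58  0.05 -5.72] T [-0.564  0.232 -0.08 ] w 0.144
t 21.25 lens-mount mm [-0.1 -0.3]  tip z 196.8  head 57.01 tilt 12.02 roll -0.00 F [ 1.89  0.22 -4.46] T [-0.546  0.243 -0.084] w 0.145
mean F [ 1.6063  0.5409 -5.1358] T [-0.573   0.2244 -0.1103] up [-0.    -0.978  0.208]
t 21.25 lens-mount mm [-0.1 -0.3]  tip z 196.8  head 57.01 tilt 12.02 roll -0.00 F [ 1.89  0.22 -4.46] T [-0.546  0.243 -0.084] w 0.145
base (array([0. , 0.1, 0. ]), array([-0.02,  0.  , -0.  ]))
1.0 [-1.6, 0.1, 0.0] [-0.02, 0.98, -0.21]
2.0 [-3.2, 0.1, 0.1] [-0.02, 1.96, -0.42]
3.0 [-4.8, 0.1, 0.1] [-0.02, 2.93, -0.63]
4.0 [-6.4, 0.2, 0.2] [-0.02, 3.91, -0.84]
6.0 [-9.5, 0.2, 0.5] [-0.02, 5.87, -1.25]
8.0 [-12.7, 0.3, 0.9] [-0.02, 7.82, -1.67]
10.0 [-15.9, 0.4, 1.4] [-0.02, 9.78, -2.09]
```

Emit:
arm_command(
  steps=[
    {"jaw": 1, "x": -0.5, "y": 0.1, "z": 0, "wx": 0, "wy": 0.3, "wz": -0.06},
    {"jaw": 1, "x": -1.1, "y": 0.1, "z": 0, "wx": 0, "wy": 0.65, "wz": -0.14},
    {"jaw": 1, "x": -1.6, "y": 0.1, "z": 0, "wx": 0, "wy": 0.98, "wz": -0.21},
    {"jaw": 1, "x": -2.1, "y": 0.1, "z": 0, "wx": 0, "wy": 1.3, "wz": -0.28},
    {"jaw": 1, "x": -2.6, "y": 0.1, "z": 0, "wx": 0, "wy": 1.6, "wz": -0.35},
    {"jaw": 1, "x": -3.2, "y": 0.1, "z": 0.1, "wx": 0, "wy": 1.96, "wz": -0.42},
    {"jaw": 1, "x": -3.2, "y": 0.1, "z": 0.1, "wx": 0, "wy": 1.96, "wz": -0.42},
    {"jaw": 1, "x": -3.2, "y": 0.1, "z": 0.1, "wx": 0, "wy": 1.96, "wz": -0.42},
    {"jaw": 1, "x": -3.2, "y": 0.1, "z": 0.1, "wx": 0, "wy": 1.96, "wz": -0.42},
    {"jaw": 1, "x": -3.2, "y": 0.1, "z": 0.1, "wx": 0, "wy": 1.96, "wz": -0.42},
  ],
)

```text
t: 22.08
ee_pos: [0.5814, -0.0294, 0.1538]
ee_rot: [0.741, -0.6, 0.189, -0.234]
contact_force: [1.2, -0.7, -5.0]
gripper_width: 0.146
```

```bash
python3 av.py; python3 turn.py -0.1 -0.3 196.7 1 2 3 4 6 8 10
```

```text
t 22.08 lens-mount mm [-0.3 -0.4]  tip z 196.7  head 55.02 tilt 12.00 roll -0.01 F [ 1.2  -0.73 -5.02] T [-0.636  0.278 -0.135] w 0.146
t 22.28 lens-mount mm [-0.3 -0.4]  tip z 196.7  head 55.02 tilt 12.00 roll -0.00 F [ 0.82 -0.92 -4.75] T [-0.65   0.294 -0.083] w 0.145
mean F [ 0.1309 -0.2198 -4.9006] T [-0.6464  0.2899 -0.0805] up [-0.    -0.978  0.208]
t 22.28 lens-mount mm [-0.3 -0.4]  tip z 196.7  head 55.02 tilt 12.00 roll -0.00 F [ 0.82 -0.92 -4.75] T [-0.65   0.294 -0.083] w 0.145
base (array([0.1, 0. , 0.2]), array([ 0., -0., -0.]))
1.0 [-1.5, 0.0, 0.2] [0.0, 0.98, -0.21]
2.0 [-3.1, 0.0, 0.2] [0.0, 1.96, -0.42]
3.0 [-4.7, 0.0, 0.3] [0.0, 2.93, -0.63]
4.0 [-6.3, 0.1, 0.4] [0.0, 3.91, -0.84]
6.0 [-9.5, 0.1, 0.6] [0.0, 5.87, -1.25]
8.0 [-12.7, 0.2, 1.0] [0.0, 7.83, -1.67]
10.0 [-15.8, 0.3, 1.5] [0.0, 9.78, -2.08]
```

Emit:
arm_command(
  steps=[
    {"jaw": 1, "x": -0.7, "y": 0, "z": 0.2, "wx": 0, "wy": 0.5, "wz": -0.1},
    {"jaw": 1, "x": -2.3, "y": 0, "z": 0.2, "wx": 0, "wy": 1.47, "wz": -0.31},
    {"jaw": 1, "x": -4.7, "y": 0, "z": 0.3, "wx": 0, "wy": 2.93, "wz": -0.63},
    {"jaw": 1, "x": -7.1, "y": 0.1, "z": 0.4, "wx": 0, "wy": 4.4, "wz": -0.94},
    {"jaw": 1, "x": -9.5, "y": 0.1, "z": 0.6, "wx": 0, "wy": 5.87, "wz": -1.25},
    {"jaw": 1, "x": -11.9, "y": 0.2, "z": 0.9, "wx": 0, "wy": 7.34, "wz": -1.56},
    {"jaw": 1, "x": -14.2, "y": 0.3, "z": 1.25, "wx": 0, "wy": 8.8, "wz": -1.87},
    {"jaw": 1, "x": -15.8, "y": 0.3, "z": 1.5, "wx": 0, "wy": 9.78, "wz": -2.08},
    {"jaw": 1, "x": -15.8, "y": 0.3, "z": 1.5, "wx": 0, "wy": 9.78, "wz": -2.08},
    {"jaw": 1, "x": -15.8, "y": 0.3, "z": 1.5, "wx": 0, "wy": 9.78, "wz": -2.08},
  ],
)

```text
t: 23.12
ee_pos: [0.5691, -0.0188, 0.1539]
ee_rot: [0.718, -0.581, 0.241, -0.297]
contact_force: [-0.1, -0.7, -5.3]
gripper_width: 0.146
```

```bash
python3 av.py; python3 turn.py -0.1 -0.3 196.7 1 3 5 7 9 11 12
```

```text
t 23.12 lens-mount mm [-0.5 -0. ]  tip z 196.7  head 45.04 tilt 12.00 roll -0.03 F [-0.08 -0.73 -5.3 ] T [-0.53   0.521 -0.01 ] w 0.146
t 23.32 lens-mount mm [-0.3 -0.1]  tip z 196.6  head 45.03 tilt 11.99 roll -0.05 F [-0.42 -0.36 -4.97] T [-0.447  0.515  0.002] w 0.151
mean F [-0.2384  0.0423 -5.1635] T [-0.4947  0.5288  0.0178] up [-0.001 -0.978  0.208]
t 23.32 lens-mount mm [-0.3 -0.1]  tip z 196.6  head 45.03 tilt 11.99 roll -0.05 F [-0.42 -0.36 -4.97] T [-0.447  0.515  0.002] w 0.151
base (array([ 0.3, -0.1,  0. ]), array([ 0.01, -0.  , -0.05]))
1.0 [-1.3, -0.1, 0.1] [0.01, 0.98, -0.26]
3.0 [-4.5, -0.1, 0.2] [0.01, 2.93, -0.67]
5.0 [-7.7, -0.0, 0.4] [0.01, 4.89, -1.09]
7.0 [-10.8, 0.1, 0.7] [0.01, 6.85, -1.51]
9.0 [-14.0, 0.2, 1.2] [0.01, 8.8, -1.92]
11.0 [-17.1, 0.3, 1.7] [0.01, 10.76, -2.34]
12.0 [-18.7, 0.3, 2.0] [0.01, 11.74, -2.54]
```

Turning freely. Next 12°.

Emit:
arm_command(
  steps=[
    {"jaw": 1, "x": -1.3, "y": -0.1, "z": 0.1, "wx": 0, "wy": 0.98, "wz": -0.26},
    {"jaw": 1, "x": -2.9, "y": -0.1, "z": 0.1, "wx": 0, "wy": 1.95, "wz": -0.46},
    {"jaw": 1, "x": -4.5, "y": -0.1, "z": 0.2, "wx": 0, "wy": 2.93, "wz": -0.67},
    {"jaw": 1, "x": -7.7, "y": 0, "z": 0.4, "wx": 0, "wy": 4.89, "wz": -1.09},
    {"jaw": 1, "x": -10.8, "y": 0.1, "z": 0.7, "wx": 0, "wy": 6.85, "wz": -1.51},
    {"jaw": 1, "x": -14, "y": 0.2, "z": 1.2, "wx": 0, "wy": 8.8, "wz": -1.92},
    {"jaw": 1, "x": -17.1, "y": 0.3, "z": 1.7, "wx": 0, "wy": 10.76, "wz": -2.34},
    {"jaw": 1, "x": -18.7, "y": 0.3, "z": 2, "wx": 0, "wy": 11.74, "wz": -2.54},
    {"jaw": 1, "x": -18.7, "y": 0.3, "z": 2, "wx": 0, "wy": 11.74, "wz": -2.54},
    {"jaw": 1, "x": -18.7, "y": 0.3, "z": 2, "wx": 0, "wy": 11.74, "wz": -2.54},
  ],
)

```text
t: 24.15
ee_pos: [0.5576, -0.0043, 0.1541]
ee_rot: [0.683, -0.553, 0.3, -0.371]
contact_force: [-0.4, -0.8, -5.4]
gripper_width: 0.146
```

```bash
python3 av.py; python3 turn.py -0.1 -0.3 196.7 1 3 5 7 9 11 12
```

```text
t 24.15 lens-mount mm [ 0.2 -0.3]  tip z 197.0  head 33.05 tilt 12.02 roll 0.05 F [-0.36 -0.78 -5.38] T [-0.404  0.612 -0.009] w 0.146
t 24.35 lens-mount mm [ 0.2 -0.4]  tip z 196.8  head 33.01 tilt 12.01 roll 0.02 F [-0.19  0.44 -5.96] T [-0.344  0.481 -0.021] w 0.145
mean F [-0.0054  0.3939 -5.4918] T [-0.348   0.5575 -0.016 ] up [ 0.    -0.978  0.208]
t 24.35 lens-mount mm [ 0.2 -0.4]  tip z 196.8  head 33.01 tilt 12.01 roll 0.02 F [-0.19  0.44 -5.96] T [-0.344  0.481 -0.021] w 0.145
base (array([-0.3,  0.1, -0.2]), array([-0.01, -0.  ,  0.02]))
1.0 [-1.9, 0.1, -0.2] [-0.01, 0.98, -0.19]
3.0 [-5.1, 0.1, -0.1] [-0.01, 2.93, -0.61]
5.0 [-8.3, 0.1, 0.1] [-0.01, 4.89, -1.02]
7.0 [-11.5, 0.2, 0.5] [-0.01, 6.85, -1.44]
9.0 [-14.6, 0.3, 0.9] [-0.01, 8.8, -1.86]
11.0 [-17.8, 0.4, 1.5] [-0.01, 10.76, -2.27]
12.0 [-19.3, 0.5, 1.8] [-0.01, 11.74, -2.48]
```

Emit:
arm_command(
  steps=[
    {"jaw": 1, "x": -1.7, "y": 0, "z": -0.1, "wx": 0, "wy": 0.98, "wz": -0.2},
    {"jaw": 1, "x": -3.4, "y": 0, "z": -0.1, "wx": 0, "wy": 1.95, "wz": -0.4},
    {"jaw": 1, "x": -5.1, "y": 0.1, "z": -0.1, "wx": 0, "wy": 2.93, "wz": -0.61},
    {"jaw": 1, "x": -8.2, "y": 0.1, "z": 0.1, "wx": 0, "wy": 4.89, "wz": -1.02},
    {"jaw": 1, "x": -11.4, "y": 0.2, "z": 0.5, "wx": 0, "wy": 6.85, "wz": -1.44},
    {"jaw": 1, "x": -14.5, "y": 0.3, "z": 0.9, "wx": 0, "wy": 8.8, "wz": -1.86},
    {"jaw": 1, "x": -17.7, "y": 0.4, "z": 1.5, "wx": 0, "wy": 10.76, "wz": -2.27},
    {"jaw": 1, "x": -19.2, "y": 0.5, "z": 1.8, "wx": 0, "wy": 11.74, "wz": -2.48},
    {"jaw": 1, "x": -19.2, "y": 0.5, "z": 1.8, "wx": 0, "wy": 11.74, "wz": -2.48},
    {"jaw": 1, "x": -19.2, "y": 0.5, "z": 1.8, "wx": 0, "wy": 11.74, "wz": -2.48},
  ],
)

```text
t: 25.18
ee_pos: [0.5485, 0.0129, 0.1538]
ee_rot: [0.641, -0.519, 0.356, -0.44]
contact_force: [0.0, 0.3, -6.3]
gripper_width: 0.144
```

```bash
python3 av.py; python3 turn.py -0.1 -0.3 196.7 1 2 3 5 7 8 9 10 11
```

```text
t 25.18 lens-mount mm [-0.3 -0.2]  tip z 196.7  head 21.05 tilt 12.00 roll 0.01 F [ 0.05  0.29 -6.31] T [-0.273  0.676 -0.005] w 0.144
t 25.38 lens-mount mm [-0.2 -0.4]  tip z 196.6  head 21.01 tilt 11.99 roll -0.01 F [-0.89  0.18 -5.72] T [-0.143  0.718  0.058] w 0.143
mean F [-0.8028  0.1219 -5.3501] T [-0.2052  0.6795  0.0153] up [-0.    -0.978  0.208]
t 25.38 lens-mount mm [-0.2 -0.4]  tip z 196.6  head 21.01 tilt 11.99 roll -0.01 F [-0.89  0.18 -5.72] T [-0.143  0.718  0.058] w 0.143
base (array([-0. , -0.1,  0.1]), array([ 0.01, -0.  , -0.01]))
1.0 [-1.6, -0.1, 0.1] [0.01, 0.98, -0.22]
2.0 [-3.2, -0.1, 0.2] [0.01, 1.96, -0.43]
3.0 [-4.8, -0.0, 0.2] [0.01, 2.93, -0.63]
5.0 [-8.0, 0.0, 0.5] [0.01, 4.89, -1.05]
7.0 [-11.2, 0.1, 0.8] [0.01, 6.85, -1.47]
8.0 [-12.8, 0.1, 1.0] [0.01, 7.83, -1.67]
9.0 [-14.3, 0.2, 1.2] [0.01, 8.8, -1.88]
10.0 [-15.9, 0.2, 1.5] [0.01, 9.78, -2.09]
11.0 [-17.5, 0.3, 1.8] [0.01, 10.76, -2.3]
```

Emit:
arm_command(
  steps=[
    {"jaw": 1, "x": -1.6, "y": 0, "z": 0.1, "wx": 0, "wy": 0.98, "wz": -0.2},
    {"jaw": 1, "x": -3.2, "y": 0, "z": 0.2, "wx": 0, "wy": 1.95, "wz": -0.4},
    {"jaw": 1, "x": -4.8, "y": 0, "z": 0.2, "wx": 0, "wy": 2.93, "wz": -0.61},
    {"jaw": 1, "x": -6.4, "y": 0, "z": 0.3, "wx": 0, "wy": 3.91, "wz": -0.84},
    {"jaw": 1, "x": -8, "y": 0, "z": 0.5, "wx": 0, "wy": 4.89, "wz": -1.04},
    {"jaw": 1, "x": -11.2, "y": 0.1, "z": 0.8, "wx": 0, "wy": 6.85, "wz": -1.46},
    {"jaw": 1, "x": -12.8, "y": 0.1, "z": 1, "wx": 0, "wy": 7.83, "wz": -1.66},
    {"jaw": 1, "x": -14.3, "y": 0.2, "z": 1.2, "wx": 0, "wy": 8.8, "wz": -1.87},
    {"jaw": 1, "x": -14.3, "y": 0.2, "z": 1.2, "wx": 0, "wy": 8.8, "wz": -1.87},
    {"jaw": 1, "x": -14.3, "y": 0.2, "z": 1.2, "wx": 0, "wy": 8.8, "wz": -1.87},
  ],
)

```text
t: 26.22
ee_pos: [0.5448, 0.0264, 0.1539]
ee_rot: [0.604, -0.489, 0.396, -0.489]
contact_force: [-0.2, -1.0, -5.5]
gripper_width: 0.142
```

```bash
python3 av.py; python3 turn.py -0.1 -0.3 196.7 1 2 3 4; python3 - <<'E'
from h import *
im=read_camera('wrist'); cv2.imwrite('pics/w13.png',im[:,:,::-1])
E
```

```text
t 26.22 lens-mount mm [ 0.1 -0.5]  tip z 196.7  head 12.03 tilt 12.02 roll 0.02 F [-0.18 -0.98 -5.49] T [-0.191  0.705 -0.093] w 0.142
t 26.42 lens-mount mm [ 0.2 -0.6]  tip z 196.8  head 12.01 tilt 12.02 roll 0.01 F [ 0.89  0.02 -5.27] T [-0.249  0.715 -0.083] w 0.144
mean F [ 0.2765 -0.147  -5.2246] T [-0.214   0.7014 -0.0705] up [ 0.    -0.978  0.208]
t 26.42 lens-mount mm [ 0.2 -0.6]  tip z 196.8  head 12.01 tilt 12.02 roll 0.01 F [ 0.89  0.02 -5.27] T [-0.249  0.715 -0.083] w 0.144
base (array([-0.3,  0. , -0.2]), array([-0.02, -0.  ,  0.01]))
1.0 [-1.9, 0.0, -0.2] [-0.02, 0.98, -0.19]
2.0 [-3.5, 0.0, -0.2] [-0.02, 1.96, -0.4]
3.0 [-5.1, 0.1, -0.1] [-0.02, 2.93, -0.61]
4.0 [-6.7, 0.1, 0.0] [-0.02, 3.91, -0.82]
```

View pics/w13.png

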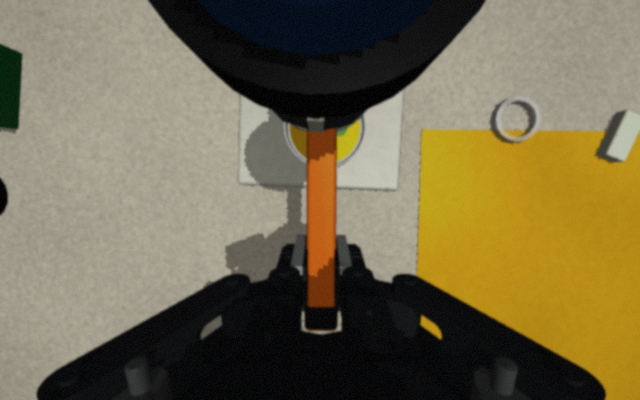

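The white front mark shows at (316,120), just left of the handle line (321), so about 2.5° remains. I'll turn that slowly.

Emit:
arm_command(
  steps=[
    {"jaw": 1, "x": -0.6, "y": 0, "z": -0.1, "wx": 0, "wy": 0.3, "wz": -0.06},
    {"jaw": 1, "x": -1.2, "y": 0, "z": -0.1, "wx": 0, "wy": 0.65, "wz": -0.13},
    {"jaw": 1, "x": -1.8, "y": 0, "z": -0.2, "wx": 0, "wy": 0.98, "wz": -0.2},
    {"jaw": 1, "x": -2.3, "y": 0, "z": -0.2, "wx": 0, "wy": 1.3, "wz": -0.27},
    {"jaw": 1, "x": -2.8, "y": 0, "z": -0.2, "wx": 0, "wy": 1.6, "wz": -0.33},
    {"jaw": 1, "x": -3.4, "y": 0, "z": -0.2, "wx": 0, "wy": 1.96, "wz": -0.4},
    {"jaw": 1, "x": -4.2, "y": 0, "z": -0.1, "wx": 0, "wy": 2.45, "wz": -0.5},
    {"jaw": 1, "x": -4.2, "y": 0, "z": -0.1, "wx": 0, "wy": 2.45, "wz": -0.5},
    {"jaw": 1, "x": -4.2, "y": 0, "z": -0.1, "wx": 0, "wy": 2.45, "wz": -0.5},
    {"jaw": 1, "x": -4.2, "y": 0, "z": -0.1, "wx": 0, "wy": 2.45, "wz": -0.5},
  ],
)

```text
t: 27.3
ee_pos: [0.5438, 0.0307, 0.1539]
ee_rot: [0.593, -0.48, 0.406, -0.502]
contact_force: [-0.2, -0.5, -5.7]
gripper_width: 0.146
```

```bash
python3 av.py; python3 turn.py -0.1 -0.3 196.7 1 2 3 4; python3 - <<'E'
from h import *
im=read_camera('wrist'); cv2.imwrite('pics/w14.png',im[:,:,::-1]);crop(im,270,90,370,160,7,'pics/w14c.png')
E
```

```text
t 27.30 lens-mount mm [-0.1 -0.1]  tip z 196.8  head 9.51 tilt 12.03 roll -0.01 F [-0.23 -0.48 -5.74] T [-0.239  0.624 -0.11 ] w 0.146
t 27.50 lens-mount mm [-0.1 -0.2]  tip z 196.8  head 9.51 tilt 12.03 roll -0.01 F [ 0.54 -0.26 -5.88] T [-0.167  0.628 -0.112] w 0.145
mean F [ 0.9168 -0.5672 -5.3995] T [-0.1945  0.6144 -0.1041] up [-0.    -0.978  0.208]
t 27.50 lens-mount mm [-0.1 -0.2]  tip z 196.8  head 9.51 tilt 12.03 roll -0.01 F [ 0.54 -0.26 -5.88] T [-0.167  0.628 -0.112] w 0.145
base (array([ 0.1,  0.1, -0. ]), array([-0.03,  0.  , -0.01]))
1.0 [-1.5, 0.1, -0.0] [-0.03, 0.98, -0.22]
2.0 [-3.1, 0.1, 0.0] [-0.03, 1.96, -0.43]
3.0 [-4.7, 0.1, 0.1] [-0.03, 2.93, -0.63]
4.0 [-6.2, 0.1, 0.2] [-0.03, 3.91, -0.84]
```

View pics/w14c.png

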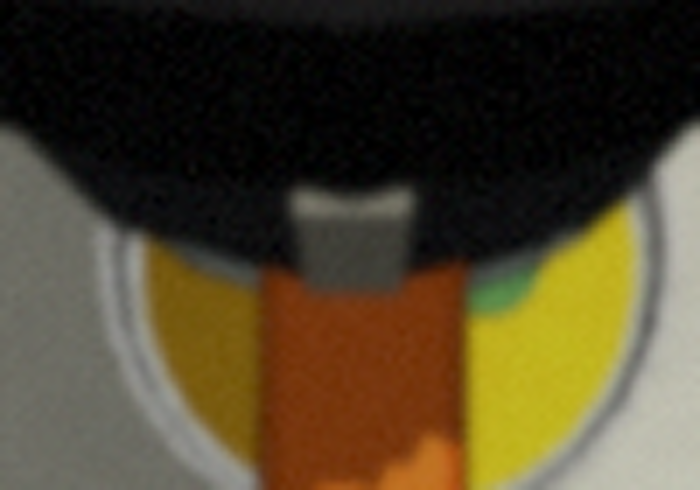

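Emit:
arm_command(
  steps=[
    {"jaw": 1, "x": -0.4, "y": 0.1, "z": 0, "wx": 0, "wy": 0.3, "wz": -0.06},
    {"jaw": 1, "x": -0.9, "y": 0.1, "z": 0, "wx": 0, "wy": 0.6, "wz": -0.13},
    {"jaw": 1, "x": -1.5, "y": 0.1, "z": 0, "wx": 0, "wy": 0.98, "wz": -0.21},
    {"jaw": 1, "x": -2.3, "y": 0.1, "z": 0, "wx": 0, "wy": 1.47, "wz": -0.32},
    {"jaw": 1, "x": -2.3, "y": 0.1, "z": 0, "wx": 0, "wy": 1.47, "wz": -0.32},
    {"jaw": 1, "x": -2.3, "y": 0.1, "z": 0, "wx": 0, "wy": 1.47, "wz": -0.32},
    {"jaw": 1, "x": -2.3, "y": 0.1, "z": 0, "wx": 0, "wy": 1.47, "wz": -0.32},
    {"jaw": 1, "x": -2.3, "y": 0.1, "z": 0, "wx": 0, "wy": 1.47, "wz": -0.32},
    {"jaw": 1, "x": -2.3, "y": 0.1, "z": 0, "wx": 0, "wy": 1.47, "wz": -0.32},
    {"jaw": 1, "x": -2.3, "y": 0.1, "z": 0, "wx": 0, "wy": 1.47, "wz": -0.32},
  ],
)

```text
t: 28.38
ee_pos: [0.5434, 0.0329, 0.1538]
ee_rot: [0.587, -0.475, 0.413, -0.51]
contact_force: [0.2, -0.4, -5.3]
gripper_width: 0.148
```

```bash
python3 av.py; python3 turn.py -0.1 -0.3 196.7 0.5 1 2 3; python3 - <<'E'
from h import *
im=read_camera('wrist'); cv2.imwrite('pics/w15.png',im[:,:,::-1]);crop(im,270,90,370,160,7,'pics/w15c.png')
E
```

```text
t 28.38 lens-mount mm [-0.1 -0.3]  tip z 196.7  head 8.01 tilt 12.03 roll 0.00 F [ 0.19 -0.41 -5.29] T [-0.12   0.652 -0.041] w 0.148
t 28.58 lens-mount mm [-0.1 -0.3]  tip z 196.7  head 8.01 tilt 12.03 roll 0.00 F [-0.2  -0.09 -5.49] T [-0.129  0.659 -0.071] w 0.147
mean F [ 0.3081 -0.2613 -5.4537] T [-0.1543  0.6563 -0.06  ] up [ 0.    -0.978  0.208]
t 28.58 lens-mount mm [-0.1 -0.3]  tip z 196.7  head 8.01 tilt 12.03 roll 0.00 F [-0.2  -0.09 -5.49] T [-0.129  0.659 -0.071] w 0.147
base (array([-0., -0.,  0.]), array([-0.03, -0.  ,  0.  ]))
0.5 [-0.8, -0.0, 0.0] [-0.03, 0.49, -0.1]
1.0 [-1.6, -0.0, 0.0] [-0.03, 0.98, -0.2]
2.0 [-3.2, -0.0, 0.1] [-0.03, 1.96, -0.41]
3.0 [-4.8, 0.0, 0.1] [-0.03, 2.93, -0.62]
```

View pics/w15c.png

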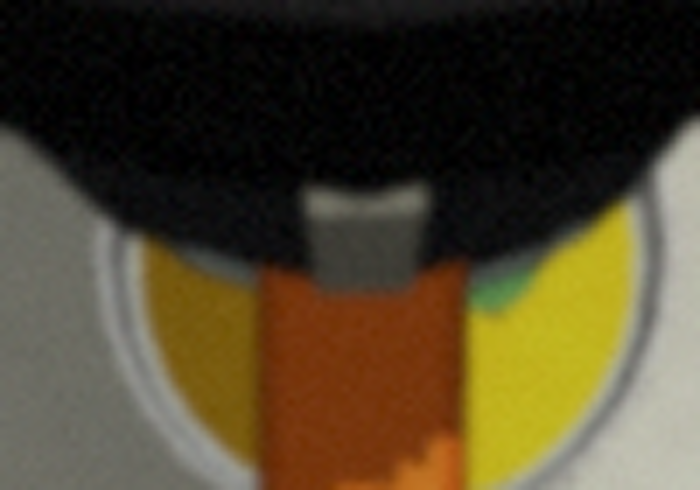

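The handle is centred on the front mark (mark 367, handle 365 in the 7x crop), with no side load. I'll lower about 1 mm so that the lugs settle on the shelves.

Emit:
arm_command(
  steps=[
    {"jaw": 1, "x": 0, "y": 0.2, "z": 0, "wx": 0, "wy": 0, "wz": 0},
    {"jaw": 1, "x": 0, "y": 0.4, "z": -0.1, "wx": 0, "wy": 0, "wz": 0},
    {"jaw": 1, "x": 0, "y": 0.6, "z": -0.1, "wx": 0, "wy": 0, "wz": 0},
    {"jaw": 1, "x": 0, "y": 0.8, "z": -0.2, "wx": 0, "wy": 0, "wz": 0},
    {"jaw": 1, "x": 0, "y": 0.8, "z": -0.2, "wx": 0, "wy": 0, "wz": 0},
    {"jaw": 1, "x": 0, "y": 0.8, "z": -0.2, "wx": 0, "wy": 0, "wz": 0},
    {"jaw": 1, "x": 0, "y": 0.8, "z": -0.2, "wx": 0, "wy": 0, "wz": 0},
    {"jaw": 1, "x": 0, "y": 0.8, "z": -0.2, "wx": 0, "wy": 0, "wz": 0},
    {"jaw": 1, "x": 0, "y": 0.8, "z": -0.2, "wx": 0, "wy": 0, "wz": 0},
    {"jaw": 1, "x": 0, "y": 0.8, "z": -0.2, "wx": 0, "wy": 0, "wz": 0},
  ],
)

```text
t: 29.47
ee_pos: [0.5436, 0.0329, 0.1531]
ee_rot: [0.587, -0.475, 0.413, -0.51]
contact_force: [-0.2, -0.4, -4.4]
gripper_width: 0.149
```

```bash
python3 av.py
```

```text
t 29.47 lens-mount mm [ 0.1 -0.4]  tip z 196.0  head 8.00 tilt 12.05 roll 0.01 F [-0.22 -0.38 -4.37] T [-0.077  0.507 -0.08 ] w 0.149
t 29.67 lens-mount mm [ 0.  -0.4]  tip z 195.9  head 8.01 tilt 12.05 roll 0.01 F [ 0.55  0.73 -4.68] T [-0.104  0.518 -0.044] w 0.147
mean F [ 0.3715  0.189  -3.8273] T [-0.1008  0.4821 -0.0189] up [ 0.    -0.978  0.209]
```

Emit:
arm_command(
  steps=[
    {"jaw": 1, "x": 0, "y": 0.2, "z": 0, "wx": 0, "wy": 0, "wz": 0},
    {"jaw": 1, "x": 0, "y": 0.4, "z": -0.1, "wx": 0, "wy": 0, "wz": 0},
    {"jaw": 1, "x": 0, "y": 0.6, "z": -0.1, "wx": 0, "wy": 0, "wz": 0},
    {"jaw": 1, "x": 0, "y": 0.6, "z": -0.1, "wx": 0, "wy": 0, "wz": 0},
    {"jaw": 1, "x": 0, "y": 0.6, "z": -0.1, "wx": 0, "wy": 0, "wz": 0},
    {"jaw": 1, "x": 0, "y": 0.6, "z": -0.1, "wx": 0, "wy": 0, "wz": 0},
    {"jaw": 1, "x": 0, "y": 0.6, "z": -0.1, "wx": 0, "wy": 0, "wz": 0},
    {"jaw": 1, "x": 0, "y": 0.6, "z": -0.1, "wx": 0, "wy": 0, "wz": 0},
    {"jaw": 1, "x": 0, "y": 0.6, "z": -0.1, "wx": 0, "wy": 0, "wz": 0},
    {"jaw": 1, "x": 0, "y": 0.6, "z": -0.1, "wx": 0, "wy": 0, "wz": 0},
  ],
)

```text
t: 30.5
ee_pos: [0.5437, 0.0328, 0.1525]
ee_rot: [0.587, -0.475, 0.413, -0.51]
contact_force: [1.3, -0.2, -2.3]
gripper_width: 0.148
```

```bash
python3 av.py
```

```text
t 30.50 lens-mount mm [ 0.1 -0.4]  tip z 195.4  head 8.00 tilt 12.06 roll 0.01 F [ 1.31 -0.2  -2.3 ] T [-0.018  0.267 -0.059] w 0.148
t 30.70 lens-mount mm [ 0.1 -0.4]  tip z 195.4  head 8.01 tilt 12.06 roll 0.01 F [ 1.18 -0.43 -2.66] T [-0.066  0.233 -0.011] w 0.148
mean F [ 0.4911 -0.2795 -2.5164] T [-0.0486  0.2339 -0.0243] up [ 0.    -0.978  0.209]
```

Emit:
arm_command(
  steps=[
    {"jaw": 1, "x": 0, "y": 0.2, "z": 0, "wx": 0, "wy": 0, "wz": 0},
    {"jaw": 1, "x": 0, "y": 0.4, "z": -0.1, "wx": 0, "wy": 0, "wz": 0},
    {"jaw": 1, "x": 0, "y": 0.4, "z": -0.1, "wx": 0, "wy": 0, "wz": 0},
    {"jaw": 1, "x": 0, "y": 0.4, "z": -0.1, "wx": 0, "wy": 0, "wz": 0},
    {"jaw": 1, "x": 0, "y": 0.4, "z": -0.1, "wx": 0, "wy": 0, "wz": 0},
    {"jaw": 1, "x": 0, "y": 0.4, "z": -0.1, "wx": 0, "wy": 0, "wz": 0},
    {"jaw": 1, "x": 0, "y": 0.4, "z": -0.1, "wx": 0, "wy": 0, "wz": 0},
    {"jaw": 1, "x": 0, "y": 0.4, "z": -0.1, "wx": 0, "wy": 0, "wz": 0},
    {"jaw": 1, "x": 0, "y": 0.4, "z": -0.1, "wx": 0, "wy": 0, "wz": 0},
    {"jaw": 1, "x": 0, "y": 0.4, "z": -0.1, "wx": 0, "wy": 0, "wz": 0},
  ],
  grip_force=20,
)

```text
t: 31.53
ee_pos: [0.5438, 0.0329, 0.1521]
ee_rot: [0.587, -0.475, 0.412, -0.51]
contact_force: [1.5, -0.3, -1.2]
gripper_width: 0.148
```

```bash
python3 av.py; python3 - <<'E'
from h import *
im=read_camera('wrist'); cv2.imwrite('pics/w16.png',im[:,:,::-1]);crop(im,270,90,370,160,7,'pics/w16c.png')
E
```

```text
t 31.53 lens-mount mm [ 0.2 -0.4]  tip z 195.0  head 8.00 tilt 12.07 roll 0.01 F [ 1.48 -0.31 -1.23] T [0.053 0.069 0.007] w 0.148
t 31.73 lens-mount mm [ 0.1 -0.4]  tip z 195.0  head 8.01 tilt 12.06 roll 0.01 F [ 1.98  0.26 -1.4 ] T [ 0.013 -0.031  0.079] w 0.146
mean F [ 1.8385 -0.0357 -1.4005] T [-0.0087 -0.0069  0.007 ] up [ 0.    -0.978  0.209]
```

View pics/w16c.png

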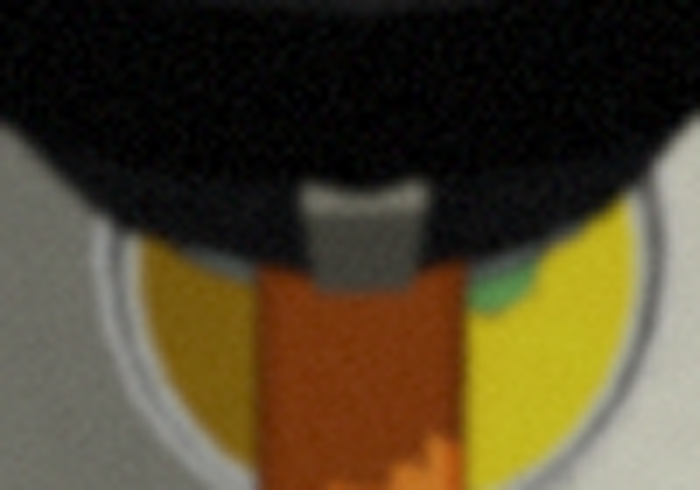

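Torque is about zero, so the mount carries the carrier. Opening the gripper.

Emit:
arm_command(
  steps=[
    {"jaw": 0.6, "x": 0, "y": 0, "z": 0, "wx": 0, "wy": 0, "wz": 0},
    {"jaw": 0.5, "x": 0, "y": 0, "z": 0, "wx": 0, "wy": 0, "wz": 0},
    {"jaw": 0.4, "x": 0, "y": 0, "z": 0, "wx": 0, "wy": 0, "wz": 0},
    {"jaw": 0.3, "x": 0, "y": 0, "z": 0, "wx": 0, "wy": 0, "wz": 0},
    {"jaw": 0.2, "x": 0, "y": 0, "z": 0, "wx": 0, "wy": 0, "wz": 0},
    {"jaw": 0, "x": 0, "y": 0, "z": 0, "wx": 0, "wy": 0, "wz": 0},
    {"jaw": -0.1, "x": 0, "y": 0, "z": 0, "wx": 0, "wy": 0, "wz": 0},
    {"jaw": -0.1, "x": 0, "y": 0, "z": 0, "wx": 0, "wy": 0, "wz": 0},
    {"jaw": -0.1, "x": 0, "y": 0, "z": 0, "wx": 0, "wy": 0, "wz": 0},
    {"jaw": -0.1, "x": 0, "y": 0, "z": 0, "wx": 0, "wy": 0, "wz": 0},
  ],
)

```text
t: 32.62
ee_pos: [0.5435, 0.0329, 0.152]
ee_rot: [0.587, -0.475, 0.413, -0.51]
contact_force: [0.2, -0.3, 0.0]
gripper_width: 0.548
```

```bash
python3 av.py; python3 - <<'E'
from h import *
im=read_camera('wrist'); cv2.imwrite('pics/w17.png',im[:,:,::-1]);crop(im,270,90,370,160,7,'pics/w17c.png')
E
```

```text
t 32.62 lens-mount mm [-0.1 -0.4]  tip z 194.8  head 8.00 tilt 12.03 roll 0.01 F [ 0.15 -0.35  0.01] T [-0.025  0.114  0.018] w 0.548
t 32.82 lens-mount mm [-0.1 -0.4]  tip z 194.8  head 8.00 tilt 12.03 roll 0.01 F [ 0.6  -0.21 -0.39] T [ 0.015  0.068 -0.   ] w 0.550
mean F [-0.0972  0.1932  0.3684] T [ 0.01    0.1037 -0.0101] up [ 0.    -0.978  0.208]
```

View pics/w17.png

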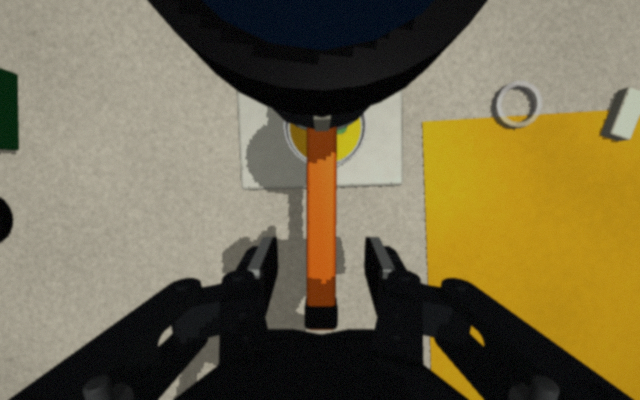

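View pics/w17c.png

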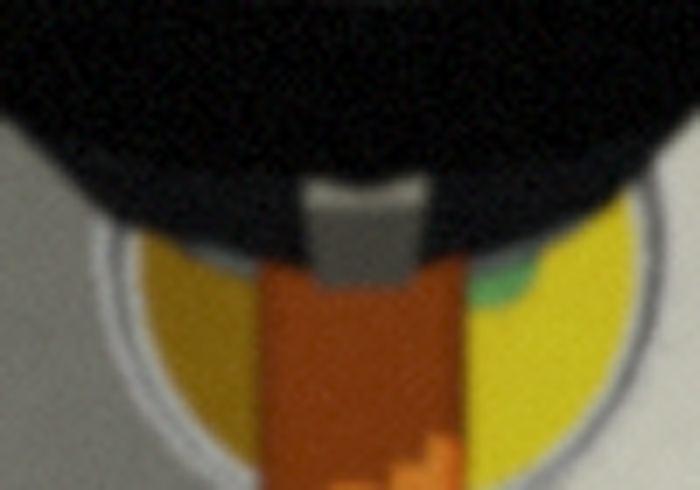

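Released; it hangs in place and stays aligned. Retreating along the tool axis.

Emit:
arm_command(
  steps=[
    {"jaw": -0.1, "x": 0, "y": -4, "z": 0, "wx": 0, "wy": 0, "wz": 0},
    {"jaw": -0.1, "x": 0, "y": -12, "z": 0, "wx": 0, "wy": 0, "wz": 0},
    {"jaw": -0.1, "x": 0, "y": -25, "z": -1, "wx": 0, "wy": 0, "wz": 0},
    {"jaw": -0.1, "x": 0, "y": -42, "z": -5, "wx": 0, "wy": 0, "wz": 0},
    {"jaw": -0.1, "x": 0, "y": -62, "z": -15, "wx": 0, "wy": 0, "wz": 0},
    {"jaw": -0.1, "x": 0, "y": -82, "z": -30, "wx": 0, "wy": 0, "wz": 0},
    {"jaw": -0.1, "x": 0, "y": -100, "z": -48, "wx": 0, "wy": 0, "wz": 0},
    {"jaw": -0.1, "x": 0, "y": -112, "z": -62, "wx": 0, "wy": 0, "wz": 0},
    {"jaw": -0.1, "x": 0, "y": -120, "z": -70, "wx": 0, "wy": 0, "wz": 0},
    {"jaw": -0.1, "x": 0, "y": -120, "z": -70, "wx": 0, "wy": 0, "wz": 0},
  ],
)

```text
t: 33.7
ee_pos: [0.45, 0.0197, 0.2568]
ee_rot: [0.587, -0.474, 0.412, -0.511]
contact_force: [0.2, -0.8, -0.3]
gripper_width: 0.552
```

```bash
python3 - <<'E'
from h import *
import pickle
state()
for i in range(4): read_camera('top')
p=camera_params('wrist');im=read_camera('wrist'); cv2.imwrite('pics/w18.png',im[:,:,::-1]);pickle.dump(p,open('w18.pkl','wb'))
im=read_camera('scene'); cv2.imwrite('pics/s18.png',im[:,:,::-1]);crop(im,270,150,370,270,5,'pics/s18c.png')
im=read_camera('top'); cv2.imwrite('pics/t18.png',im[:,:,::-1])
state()
E
```

```text
t 33.7 tcp [0.45   0.0197 0.2568] grasp [0.4461 0.0192 0.2754] F [ 0.2204 -0.7637 -0.2775] T [-0.0456  0.0985  0.035 ] w 0.552 head 7.99 tilt 12.21 xz 0.0013 q [-0.1615 -0.0473  1.8429  0.0676  1.1427  1.2481]
t 34.05 tcp [0.4513 0.0199 0.254 ] grasp [0.4474 0.0194 0.2726] F [ 0.3649 -1.0582  0.3518] T [-0.026   0.1272  0.002 ] w 0.549 head 8.01 tilt 11.95 xz -0.0003 q [-0.1606 -0.0409  1.8432  0.0678  1.1408  1.2482]
```

View pics/w18.png

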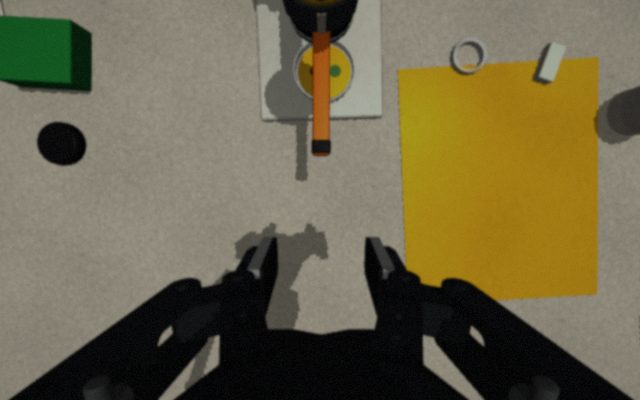

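View pics/s18c.png

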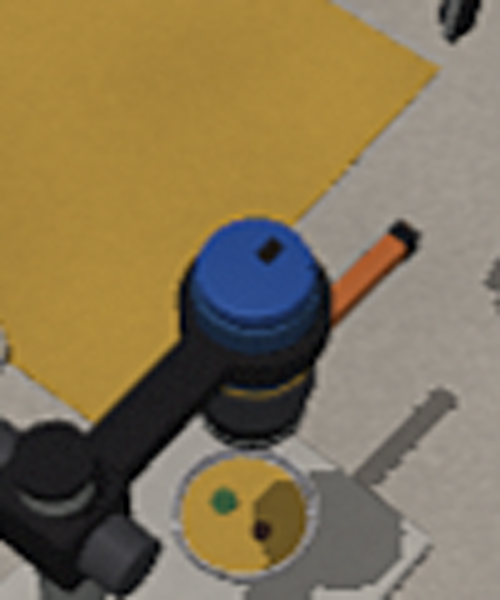

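View pics/t18.png

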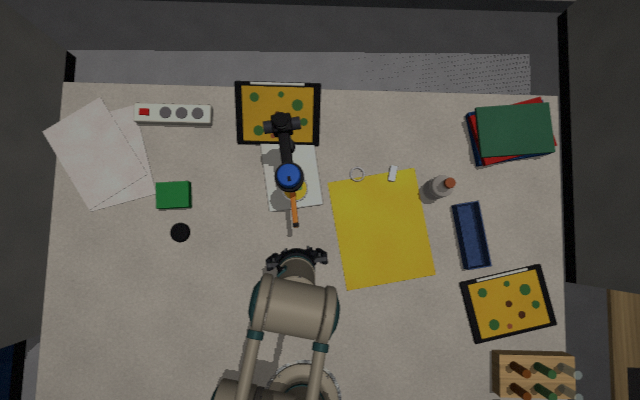

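```bash
python3 -c "
from h import *
print(ctrl.sign_off()); state()"
```

```text
the job is handed in; nothing more can be done
None
the job is handed in; nothing more can be done
```

The lens carrier is hanging in the bayonet mount with its handle along the front mark. I handed the job in at about 34 s of the 67 s allowed. No verdict is reported.

- **Insertion:** I gripped the carrier by the handle and pushed it up with the handle 60° to the side. The sprung plate met the tip at about 191.7 mm. That puts the mouth at about 179.7 mm, roughly 15 mm above nominal.
- **Turn and release:** I turned it clockwise 61.5° and felt no stop or hard resistance. Averaged wrist force stayed under about 6 N, with sideways loads of about 2 N. I then lowered it until the mount took the weight, opened the gripper and backed off.
- **Last checks:** In the pictures it did not shift when released, and it was still hanging after the arm backed off. Nothing else on the desk seemed to have moved. I judged that it hangs level only from the unchanged pictures and the near-zero torque before release, and did not measure it.
- **Disagreement:** The white mark lines up with the handle to within about 0.5°. The base-plate edges put the stand's yaw at about 9.5°, while the handle is at 8.0°, so it may be about 1.5° past the front. I did not press on to feel the rigid stop.

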